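# Dock the curing light in its charging stand

### The job

First flip the hinged dust flap of the charging stand open, all the way back past upright so that it stays. Then take the cordless curing-light handset from its sloping rest, hold it upright over the uncovered slot, lower it in foot first without dropping it until it stands fully home, and let go. Leave the other things on the counter where they are.

Things in the scene. Friction and masses are not known exactly. Their poses are not given: they have to be found in the camera images.
- charger: Charging stand, fixed: white block 76 (x) x 110 (y) x 55 mm high; origin at the centre of its underside, z up, front (-x face) towards the robot. Under the flap, in the centre of its top, an upright rectangular slot 27 (x) x 49 mm (y), 40 mm deep (floor 15 mm above the origin), edges chamfered 3 mm. The flap's tab juts out over the front.
- slot_mouth (a point): Centre of the slot's opening, level with the top of the block (55 mm above the charger's origin); axes as the charger.
- flap (a joint): Angle of the grey dust flap of the charger: 0 = lying shut over the slot, 1.57 = upright, 1.95 = fully back. It starts shut or slightly ajar (up to 0.2). Its stiff hinge (0.04 N m) holds it wherever it is left. The flap is a plate 66 mm long, 68 mm wide, 5 mm thick.
- flap_hinge (a point): Middle of the flap's hinge line, 30 mm behind (+x of) the slot centre and 0.5 mm above the block; the hinge line runs along the charger's y. Opening swings the tab up and then back towards +x of the charger.
- flap_tab (a point): Grip point in the flap's tab, 88 mm from the hinge line. The tab is a tongue 24 mm wide (along the hinge line), 36 mm long, 10 mm thick on the middle of the flap's free edge, 65 to 101 mm from the hinge line; nearly all of it juts out in front of the block, 60 mm above the counter when shut. Pinch it across its 24 mm width or push it up from below.
- handset: Curing-light handset, 0.22 kg: 24 mm thick (x), 46 mm wide (y), 150 mm long (z, foot to top), white, lower 45 mm black; lowest 5 mm is 20 x 42 mm. Nozzle 18 mm across juts 12 mm from its +x face, 138 mm above the foot. Origin at the foot's centre. Starts in the rest on its -x face, top leaning 0.5 rad towards the robot. Either broad face may face front in the slot.
- handset_grip (a point): Point on the handset's centre line 118 mm above its foot (32 mm below its top), a good place to grip it across its 46 mm width; all four sides are free there as it leans in the rest. Axes as the handset.
- handset_foot (a point): Centre of the handset's foot end face (the handset's origin).
- rest: Sloping metal rest, fixed: base plate 130 (x) x 85 (y) x 10 mm, origin at the centre of its underside. A back plate 34 mm wide, leaning 0.5 rad to the rest's -x, supports the handset's lower 80 mm; the foot stands on a ledge (30 mm up, 35 mm to +x of the origin) between two cheeks 23 mm high. The handset comes out along its own long axis.
- jar: Bystander: white plastic jar, 54 mm across, 85 mm high, standing between charger and rest; origin at the centre of its underside.
- low_jar: Bystander: white plastic jar, 56 mm across, 50 mm high; origin at the centre of its underside.
- cup: Bystander: open steel cup, 64 mm across the rim, 50 mm high; origin at the centre of its underside.
- spatula: Bystander: spatula 170 mm long lying along its x; origin at the underside of its middle.
- pen: Bystander: orange pen 130 mm long lying along its x; origin at the underside of its middle.
Not all that is in view belongs to the job. What is shaped like the handset but green is not meant.

How it is judged (in metres and radians):
On the way, in this order (a step that is already met when the one before it is completed fails the run):
1. the flap is flipped back past upright (joint over 1.6 rad) (value of joint flap above 1.6 rad), for 0.2 s.
2. with the flap open, the handset is held upright (within 0.2 rad) over the slot, foot above the mouth and within 20 mm of its centre (value of joint flap above 1.6 rad and angle between handset's own z axis and vertical below 0.2 rad and height (world z) of handset_foot above 0.055 m and horizontal distance between handset_foot and slot_mouth below 0.02 m), for 0.05 s.
At the end, for the whole second after the job is handed in: The handset stands at rest in the charger's slot, foot down and within 3 mm of the slot's floor, foot within 6 mm of the slot's centre line, upright within 0.12 rad; the flap is still open (over 1.5 rad) (z of handset_foot in the frame of charger below 0.018 m and horizontal distance between handset_foot and slot_mouth below 0.006 m and angle between handset's own z axis and vertical below 0.12 rad and height (world z) of handset_grip above 0.1 m and value of joint flap above 1.5 rad and linear speed of handset below 0.02 m/s); the robot touches nothing.
It fails at once if a bystander is pushed more than 40 mm from its place (distance of any of jar, low_jar, cup, spatula, pen from where it was at the start of the episode above 0.04 m).
It fails at once if the handset is dropped or slammed into the slot (faster than 0.45 m/s with its foot below the mouth) (linear speed of handset above 0.45 m/s and z of handset_foot in the frame of charger below 0.055 m and horizontal distance between handset_foot and slot_mouth below 0.02 m).
It also fails if it takes over 72 s, if anything falls off the work surface, if the arm or the gripper's body presses on something with over 40 N, if the wrist force passes 120 N, or if a joint passes its speed limit or range.

### The arm

A 6-joint arm with a two-finger parallel gripper is mounted at the origin on the work surface. World frame = base frame: x ahead of the robot, y to its left, z up, the work surface at z = 0. Lengths are in m, angles in degrees, forces in N, time in s.
With the tool pointing down it reaches from about 0.35 to 0.875 m from the base axis. Payload 4.2 kg.
Tool frame: the origin (TCP) lies between the finger pads; the fingertips stand 14 mm ahead of it and the grasp point (between the pads) lies 5 mm behind it; x points along the fingers, y is the direction in which the jaws open and shut, and the axes are right-handed (so a half turn about x gives the same grasp; the last joint's range is limited). The gripper opens to 87 mm and grips with 3 to 60 N. Pads are 19 mm wide; open, the fingers measure 117 mm over their backs; the gripper's body (75 mm by 190 mm) begins 51 mm behind the grasp point.
Start: joints at [80.879, 22.042, 0.453, 0, -68.411, -14.817], TCP at [0.254, 0.571, 0.237] pointing down, gripper open.
Joint ranges: [-179.83, 179.83], [-69.29, 118.12], [-61.27, 80.66], [-181.25, 117.63], [-171.15, -9.14], [-177.46, 177.46]. Speed limits (degrees/s): [159.86, 159.86, 180, 180, 180, 180].

### API

Orientations are given as a 3x3 rotation matrix whose columns are the frame's x, y, z axes.
In Python, from station import r, imaging, job gives the robot as it stands. The module is installed in compiled form; this text tells all that it offers.
- The arm moves only by the tool apply_moves, never from a script. Its arguments are lists of equal length, an entry for each row: "xyz": the shift along the tool's x, y, z in m, a list of three; "twist": the turn about the tool's x in degrees; "claw": the opening, from 0 (shut) to 1 (fully open). A call has 1 to 12 rows; each row shifts and turns the pose as measured when the row begins, along the tool's axes as they then stand; what a row does not reach is not made up. A row lasts 1/10 s, in which the tool goes at most 50 mm and 8.59 degrees, less where a joint would pass 70% of its speed; a pose out of reach is approached as far as the arm can. A call is refused whole if a number of a shift passes 0.05 or a number of a turn 8.59, either way. A call with a gripper value outside its range is refused whole. The fingers move at their own pace and stop on an object; the grip force is fixed at half the most. Time passes only in rows, so rows that do not move let the fingers close. It gives the time, the measured TCP pose, the force and the opening at its end, in the units of the state.
- r.sense(): the state, without advancing time (a new reading comes with each control period).
- imaging.capture(name): name is "scene" or "side" or "wrist"; returns a dict with "pixels" (400x640x3 uint8, red, green, blue), "mtx" (3x3 intrinsics, pixels), "view" (4x4, takes a point from world to camera coordinates). Camera axes: x right, y down, z forward; pixel columns grow to the right and rows downward; lengths in m; the calibration is good to about 2 mm. A picture is of the moment at which its call begins. There is no depth.
- job.finish_job(): hands the job in, once; it reports no verdict.
Trained networks look in a picture, given as the dict that the camera call returned (one of the last four; its "shot" number tells which), for a name from the list of things; names that differ only in an ending like _2 or _b are one class to them, and where a whole thing is asked for, a point or a joint stands for the part that bears it (a point fixed in the world has none). Each returns a list of dicts, best first, with "p" (0 to 1); they miss things now and then, are a little off and sometimes report something else, mostly with a low value. They report only what shows in the picture. A call takes as long as a camera call. They do not tell look-alikes from the thing itself.
- imaging.regions_of(query, picture): "mask" (400x640 bool, what is visible of it) and "centre" ([column, row] in pixels, amid what is visible of it).
The state is a dict: "time_s": time; "joints": joint angles; "joint_velocities": joint speeds; "effort": joint torques, N m; "tcp_pos": TCP position; "ee_rot": TCP orientation; "wrist_force": force on the tool from outside, world axes, zero at the start; "moment": the same for the moment, N m; "gripper_width": opening from 0.0 (shut) to 1.0 (fully open).
Only numpy, scipy, OpenCV 4.12 (cv2) and the standard library are available. Lean on these libraries where they do the work, as an engineer would, in place of code of your own. Each camera call takes 0.05 s, during which the arm holds its last target.

## Working session

There is one attempt and no reset: what is moved stays moved. The work goes in short steps, Python scripts to look and compute and a tool call to move; the robot and the scene stay as the last step left them, time stands still between calls to the robot, and variables do not carry over. Pictures are saved under pics/ and viewed, and the job is handed in when it is done.

Besides the shell and the picture viewer there is one more tool, called after ">>>" by a JSON object that holds its "op" and its "data", one argument or row to a line. apply_moves: Moves the arm, as the interface text tells. Its arguments: {"type":"object","properties":{"xyz":{"type":"array","items":{"type":"array","items":{"type":"number"}}},"twist":{"type":"array","items":{"type":"number"}},"claw":{"type":"array","items":{"type":"number"}}},"required":["xyz","twist","claw"]}

```bash
mkdir -p pics
cat > h.py <<'E'
import numpy as np, cv2
from station import r, imaging, job
def snap(n,f):
    p=imaging.capture(n); cv2.imwrite('pics/'+f,cv2.cvtColor(p['pixels'],cv2.COLOR_RGB2BGR)); return p
def proj(p,X):
    X=np.atleast_2d(X); c=(p['view'][:3,:3]@X.T).T+p['view'][:3,3]; u=(p['mtx']@c.T).T; return u[:,:2]/u[:,2:]
def ray(p,uv):
    R=p['view'][:3,:3];t=p['view'][:3,3]; o=-R.T@t
    d=R.T@np.linalg.inv(p['mtx'])@np.array([uv[0],uv[1],1.]); return o,d/np.linalg.norm(d)
def onz(p,uv,z):
    o,d=ray(p,uv); return o+d*(z-o[2])/d[2]
E
python3 - <<'E'
from h import *
np.set_printoptions(precision=4,suppress=True)
print(r.sense())
for n in ['scene','side','wrist']:
    p=snap(n,n+'0.png'); o,d=ray(p,(320,200)); print(n,p['shot'],o,d,p['mtx'][0,0])
    for q in ['charger','flap','handset','rest','jar','cup']:
        print(q,[(round(x['p'],2),np.round(x['centre']),int(x['mask'].sum())) for x in imaging.regions_of(q,p)][:3])
E
```

```text
{'time_s': 0.0, 'joints': array([ 80.8793,  22.09  ,   0.3812,  -0.0286, -68.411 , -14.8158]), 'joint_velocities': array([-0.0283,  0.0953, -0.0653,  0.0275,  0.0609, -0.0061]), 'effort': array([ -0.0002, -39.0667,  18.7398,   4.2198,   0.0109,  -0.0002]), 'tcp_pos': array([0.2533, 0.5707, 0.2355]), 'ee_rot': array([[-0.0008, -0.4059, -0.9139],
       [-0.002 , -0.9139,  0.4059],
       [-1.    ,  0.0021, -0.0001]]), 'wrist_force': array([ 0.1293, -0.0725,  0.1844]), 'moment': array([-0.0308,  0.0373,  0.0135]), 'gripper_width': 1.0033213937661447}
scene 1 [ 0.9987 -0.4955  1.0484] [-0.3719  0.4415 -0.8165] 443.5983820111362
charger [(0.72, array([276., 266.]), 1962)]
flap [(0.73, array([279., 259.]), 747), (0.41, array([329., 226.]), 589)]
handset [(0.86, array([372., 177.]), 823), (0.69, array([340., 142.]), 729), (0.57, array([296., 200.]), 899)]
rest [(0.68, array([369., 200.]), 740)]
jar [(0.61, array([330., 225.]), 549)]
cup [(0.96, array([386., 219.]), 524)]
side 2 [ 0.0617 -0.6735  0.574 ] [ 0.5037  0.7048 -0.4996] 411.2165237517207
charger []
flap [(0.83, array([381., 242.]), 772)]
handset [(0.93, array([306., 160.]), 510), (0.84, array([294., 234.]), 1068), (0.8, array([228., 199.]), 642)]
rest [(0.58, array([311., 188.]), 1105)]
jar [(0.89, array([344., 210.]), 782), (0.45, array([307., 156.]), 602)]
cup [(0.67, array([344., 181.]), 331), (0.48, array([384., 254.]), 2376), (0.19, array([306., 157.]), 486)]
wrist 3 [0.3197 0.5411 0.3836] [-0.2474  0.0844 -0.9652] 283.4287423287964
charger []
flap []
handset []
rest []
jar []
cup []
```

View pics/scene0.png

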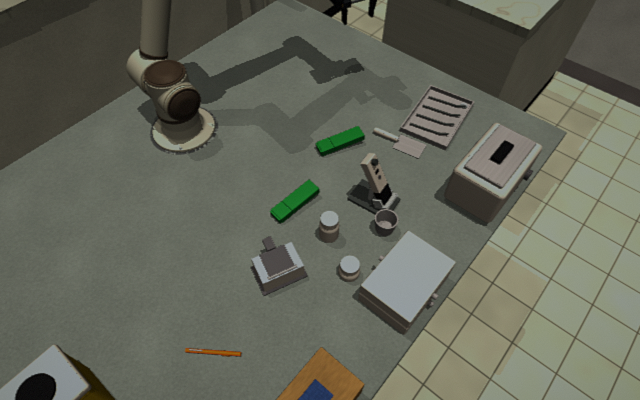

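View pics/side0.png

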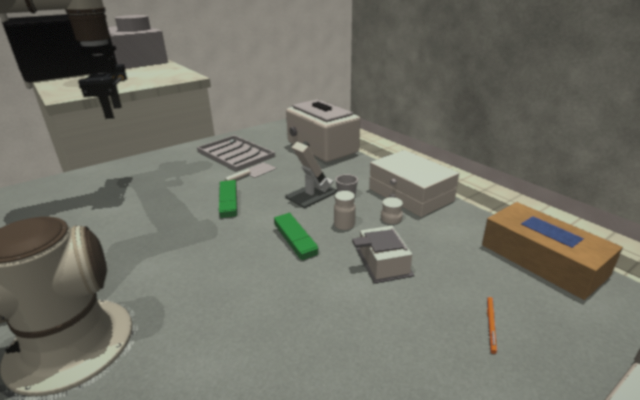

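Run:
```python
import cv2
a=cv2.imread('pics/scene0.png')[90:310,190:450]; cv2.imwrite('pics/s0z.png',cv2.resize(a,(780,600),interpolation=cv2.INTER_CUBIC))
a=cv2.imread('pics/side0.png')[110:310,200:460]; cv2.imwrite('pics/d0z.png',cv2.resize(a,(780,600),interpolation=cv2.INTER_CUBIC))
```

```text
(no output)
```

View pics/s0z.png

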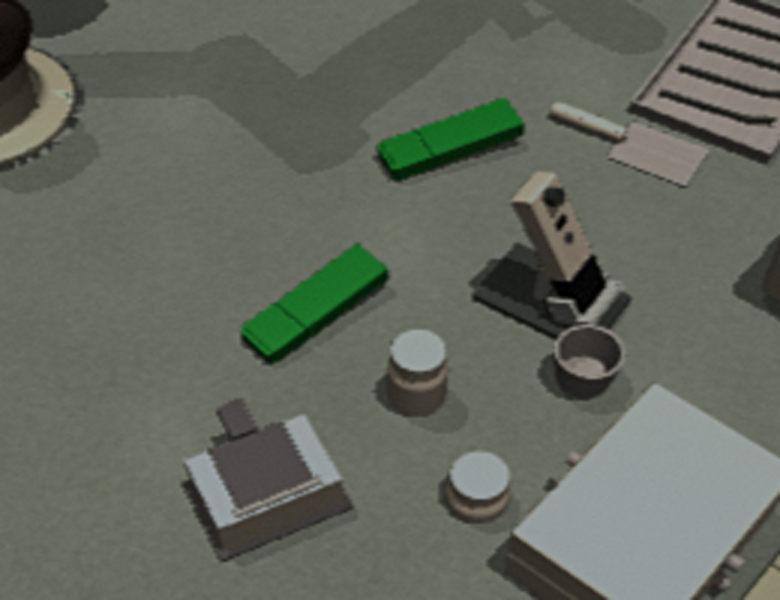

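View pics/d0z.png

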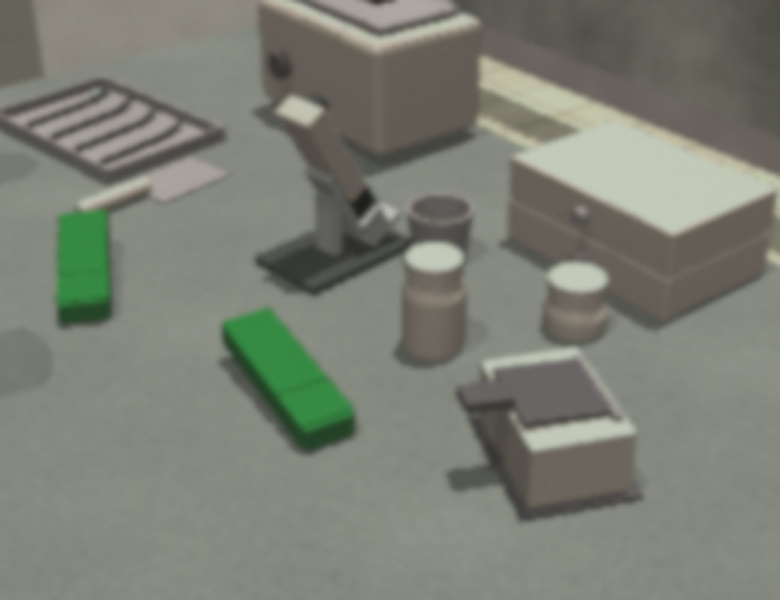

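Run:
```python
from h import *
np.set_printoptions(precision=4,suppress=True)
p=imaging.capture('scene'); s=imaging.capture('side')
Z=lambda x,y:(190+x/3,90+y*220/600)
W=lambda x,y:(200+x/3,110+y*200/600)
for c in [(185,463),(305,417),(345,487),(220,525)]: print('ch',onz(p,Z(*c),.055))
for c in [(485,362),(578,348),(635,432),(530,440)]: print('ch side',onz(s,W(*c),.055))
print('tab',onz(p,Z(237,418),.06), onz(s,W(475,396),.06))
print('rest base',[onz(p,Z(*c),.01) for c in [(473,283),(516,245)]],[onz(s,W(*c),.01) for c in [(258,262),(315,290),(412,240)]])
# handset top by triangulation
def tri(a,b):
    o1,d1=ray(p,a);o2,d2=ray(s,b); A=np.stack([d1,-d2],1); k=np.linalg.lstsq(A,o2-o1,rcond=None)[0]
    x,y=o1+d1*k[0],o2+d2*k[1]; return (x+y)/2,np.linalg.norm(x-y)
print('hs topcentre',tri(Z(535,188),W(298,108)))
print('jar',onz(p,Z(418,350),.085),onz(s,W(434,257),.085),'low',onz(p,Z(480,474),.05),onz(s,W(578,278),.05),'cup',onz(p,Z(589,352),.05),onz(s,W(441,210),.05))
print(r.sense()['time_s'])
```

```text
ch [ 0.5348 -0.2094  0.055 ]
ch [ 0.5783 -0.1085  0.055 ]
ch [ 0.6526 -0.1408  0.055 ]
ch [ 0.6004 -0.2345  0.055 ]
ch side [ 0.577  -0.1093  0.055 ]
ch side [ 0.6444 -0.1385  0.055 ]
ch side [ 0.6014 -0.2357  0.055 ]
ch side [ 0.5392 -0.1982  0.055 ]
tab [ 0.5371 -0.1488  0.06  ] [ 0.5384 -0.1423  0.06  ]
rest base [array([0.5725, 0.1347, 0.01  ]), array([0.5731, 0.2023, 0.01  ])] [array([0.5649, 0.1929, 0.01  ]), array([0.5778, 0.1183, 0.01  ]), array([0.7032, 0.1375, 0.01  ])]
hs topcentre (array([0.6037, 0.1698, 0.1596]), np.float64(0.003579738175260451))
jar [ 0.6159 -0.0032  0.085 ] [ 0.614  -0.0038  0.085 ] low [ 0.7277 -0.056   0.05  ] [ 0.7251 -0.0583  0.05  ] cup [0.7194 0.1118 0.05  ] [0.7147 0.1089 0.05  ]
1.15
```

>>> {"op": "apply_moves", "data": {
  "xyz": [
    [-0.006,0.033,-0.034],
    [-0.006,0.033,-0.034],
    [-0.006,0.033,-0.034],
    [-0.006,0.033,-0.034],
    [-0.006,0.033,-0.034],
    [-0.006,0.033,-0.034],
    [-0.006,0.033,-0.034],
    [-0.006,0.033,-0.034],
    [0,0.033,-0.034],
    [0,0.033,-0.034],
    [0,0.033,-0.034],
    [0,0.033,-0.034]
  ],
  "twist": [0,0,0,0,0,0,0,0,0,0,0,0],
  "claw": [1,1,1,1,1,1,1,1,1,1,1,1]
}}

```text
time_s: 2.35
tcp_pos: [0.4726, 0.0299, 0.2884]
ee_rot: [[0.009, -0.394, -0.919], [0.003, -0.919, 0.394], [-1.0, -0.007, -0.007]]
wrist_force: [1.0, 1.0, 0.6]
gripper_width: 0.998
```

>>> {"op": "apply_moves", "data": {
  "xyz": [
    [0,0.033,-0.03],
    [0,0.033,-0.03],
    [0,0.033,-0.03],
    [0,0.033,-0.03],
    [0,0,0]
  ],
  "twist": [0,0,0,0,0],
  "claw": [1,1,1,1,1]
}}

```text
time_s: 2.85
tcp_pos: [0.5333, -0.1512, 0.2891]
ee_rot: [[0.012, -0.399, -0.917], [0.003, -0.917, 0.399], [-1.0, -0.007, -0.01]]
wrist_force: [-0.9, 0.6, -0.6]
gripper_width: 0.999
```

Run:
```python
from h import *
np.set_printoptions(precision=4,suppress=True)
p=snap('wrist','w1.png'); np.savez('w1.npz',**p); print(r.sense()['tcp_pos'],r.sense()['ee_rot']); o,d=ray(p,(320,200));print(o,d)
```

```text
[ 0.5327 -0.1495  0.2892] [[ 0.012  -0.3982 -0.9172]
 [ 0.0035 -0.9173  0.3982]
 [-0.9999 -0.008  -0.0096]]
[ 0.5979 -0.1812  0.4368] [-0.2361  0.0852 -0.968 ]
```

View pics/w1.png

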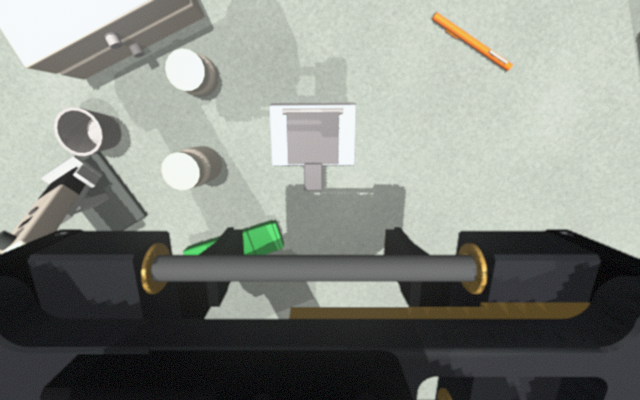

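Run:
```python
import cv2
a=cv2.imread('pics/w1.png')[90:210,250:380]; cv2.imwrite('pics/w1z.png',cv2.resize(a,None,fx=5,fy=5,interpolation=cv2.INTER_CUBIC))
```

```text
(no output)
```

View pics/w1z.png

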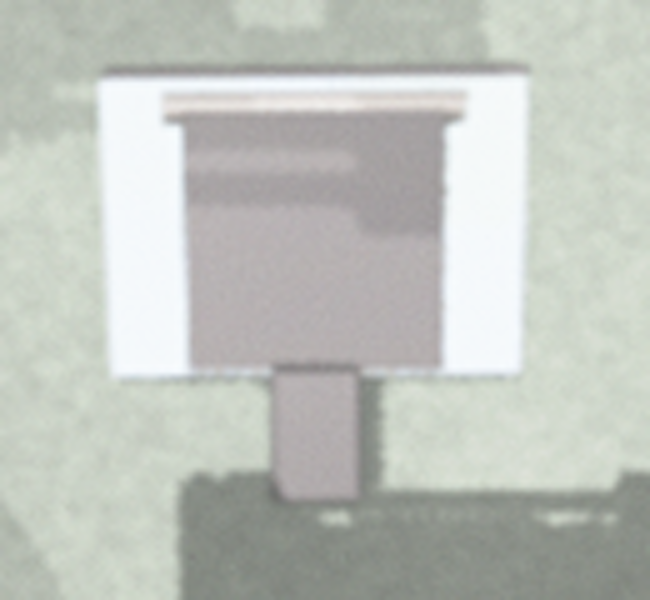

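Run:
```python
from h import *
from scipy.optimize import least_squares
np.set_printoptions(precision=4,suppress=True)
p=dict(np.load('w1.npz'))
Z=lambda c:np.array([250+(c[0]+.5)/5-.5,90+(c[1]+.5)/5-.5])
pts=[((100,74),(38,55,55)),((528,74),(38,-55,55)),((521,375),(-38,-55,55)),((111,377),(-38,55,55))]
fl=[((273,499),(101,12)),((360,499),(101,-12)),((191,368),(66,34)),((442,368),(66,-34))]
def tf(x,q):
    c,s=np.cos(x[2]),np.sin(x[2]); q=np.array(q)/1000
    return np.array([x[0]+c*q[0]-s*q[1],x[1]+s*q[0]+c*q[1],q[2]])
def f(x,full=True):
    e=[proj(p,tf(x,q))[0]-Z(c) for c,q in pts]
    a=x[3]
    for c,(l,y) in fl:
        h=10 if l>90 else 5   # top surface guess
        q=(30-l*np.cos(a)-h*np.sin(a),y,55.5+l*np.sin(a)+h*np.cos(a)-2.5*0)
        e.append(proj(p,tf(x,q))[0]-Z(c))
    return np.concatenate(e)
s=least_squares(f,[.59,-.172,-.4,0.05]); print(s.x,np.degrees(s.x[2]),f(s.x).reshape(-1,2))
x=s.x
# side/scene check
for n in['scene','side']:
    q=imaging.capture(n); print(n,[proj(q,tf(x,k))[0] for _,k in pts])
for nm,q in [('tab88',(-58,0,60)),('tab92',(-62,0,60)),('hinge',(30,0,55.5))]: print(nm,tf(x,q))
```

```text
[ 0.5892 -0.1733 -0.4067 -0.0246] -23.301684287238505 [[-0.0306  0.7685]
 [ 0.3185  0.3494]
 [-0.1525 -0.3985]
 [ 0.2129 -0.5275]
 [-0.2423 -0.0241]
 [ 0.1454 -0.0715]
 [-0.5507 -0.0114]
 [ 0.2874 -0.1825]]
scene [array([303.7624, 266.1413]), array([262.6301, 284.2353]), array([251.2119, 259.0754]), array([291.1983, 242.2098])]
side [array([392.9043, 225.6648]), array([413.132 , 254.5866]), array([377.8472, 260.516 ]), array([360.8898, 230.5133])]
tab88 [ 0.5359 -0.1503  0.06  ]
tab92 [ 0.5322 -0.1488  0.06  ]
hinge [ 0.6167 -0.1852  0.0555]
```

>>> {"op": "apply_moves", "data": {
  "xyz": [
    [0.045,0,0],
    [0.045,0,0],
    [0.045,0,0],
    [0.045,0,0],
    [0.03,0,0],
    [0.015,0,0],
    [0,0,0]
  ],
  "twist": [0,0,0,0,0,0,0],
  "claw": [0.6,0.6,0.6,0.6,0.6,0.6,0.6]
}}

```text
time_s: 3.7
tcp_pos: [0.5384, -0.1359, 0.0641]
ee_rot: [[0.026, -0.379, -0.925], [0.004, -0.925, 0.379], [-1.0, -0.014, -0.023]]
wrist_force: [-0.7, -0.4, 0.6]
gripper_width: 0.608
```

Run:
```python
from h import *
s=r.sense();print(s['tcp_pos'],s['wrist_force'],s['gripper_width'])
import cv2
p=snap('wrist','w2.png')
```

```text
[ 0.53840284 -0.13591614  0.06409375] [-0.73642332 -0.41421536  0.62110057] 0.6077844030052793
```

View pics/w2.png

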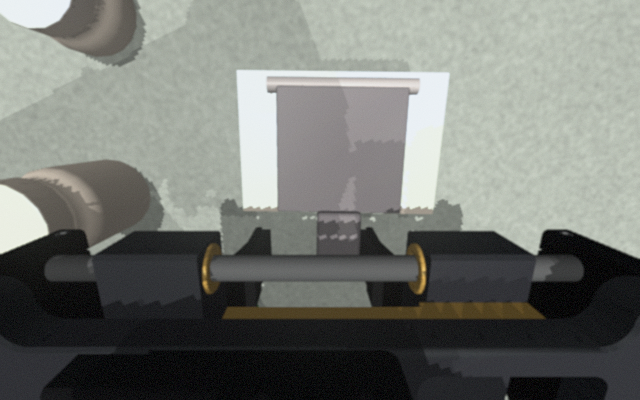

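>>> {"op": "apply_moves", "data": {
  "xyz": [
    [0.003,0.005,0],
    [0.003,0.005,0],
    [0.003,0.004,0],
    [0,0,0]
  ],
  "twist": [0.5,0.5,0,0],
  "claw": [0.6,0.6,0.6,0.6]
}}

```text
time_s: 4.15
tcp_pos: [0.5368, -0.1483, 0.0605]
ee_rot: [[0.038, -0.393, -0.919], [0.004, -0.919, 0.393], [-0.999, -0.018, -0.034]]
wrist_force: [1.0, -0.6, 0.2]
gripper_width: 0.604
```

>>> {"op": "apply_moves", "data": {
  "xyz": [
    [0.004,0,0.003]
  ],
  "twist": [0],
  "claw": [0.6]
}}

```text
time_s: 4.25
tcp_pos: [0.5351, -0.1475, 0.0574]
ee_rot: [[0.041, -0.393, -0.919], [0.003, -0.919, 0.394], [-0.999, -0.019, -0.036]]
wrist_force: [0.6, 0.2, -1.3]
gripper_width: 0.602
```

>>> {"op": "apply_moves", "data": {
  "xyz": [
    [0,0,0]
  ],
  "twist": [0],
  "claw": [0.6]
}}

```text
time_s: 4.35
tcp_pos: [0.5343, -0.1476, 0.057]
ee_rot: [[0.04, -0.394, -0.918], [0.004, -0.919, 0.394], [-0.999, -0.019, -0.035]]
wrist_force: [-0.6, -0.6, -0.8]
gripper_width: 0.597
```

>>> {"op": "apply_moves", "data": {
  "xyz": [
    [0,0,0]
  ],
  "twist": [0],
  "claw": [0.6]
}}

```text
time_s: 4.45
tcp_pos: [0.5344, -0.1476, 0.0572]
ee_rot: [[0.04, -0.394, -0.918], [0.003, -0.919, 0.394], [-0.999, -0.019, -0.036]]
wrist_force: [-1.1, -0.1, 0.2]
gripper_width: 0.601
```

Run:
```python
from h import *
for i in range(3):
    s=r.sense();print(s['time_s'],s['tcp_pos'],s['joints'],s['ee_rot'][:,0],s['wrist_force']); imaging.capture('side')
```

```text
4.45 [ 0.53438759 -0.14762909  0.05717052] [  1.22707721  25.68303615 -23.63398926  -0.23972881 -38.36552352
  65.75425146] [ 0.04037536  0.00346236 -0.99917858] [-1.1053595  -0.11646112  0.23919804]
4.5 [ 0.53421525 -0.14758986  0.05705036] [  1.2286419   25.68910436 -23.64318343  -0.24861194 -38.37490531
  65.75388823] [ 0.03994382  0.00355102 -0.99919562] [-0.08523851  0.14485807 -0.31613752]
4.55 [ 0.53425325 -0.14755434  0.05702923] [  1.23171144  25.69332583 -23.63883469  -0.250573   -38.37578845
  65.75414638] [ 0.03993007  0.00357418 -0.99919608] [0.26080829 0.23484207 0.3138387 ]
```

>>> {"op": "apply_moves", "data": {
  "xyz": [
    [0,0,0],
    [0,0,0],
    [0,0,0],
    [0,0,0],
    [0,0,0]
  ],
  "twist": [0,0,0,0,0],
  "claw": [0,0,0,0,0]
}}

```text
time_s: 5.1
tcp_pos: [0.5341, -0.1483, 0.057]
ee_rot: [[0.039, -0.393, -0.919], [0.002, -0.919, 0.393], [-0.999, -0.017, -0.035]]
wrist_force: [-1.0, -4.0, 1.0]
gripper_width: 0.266
```

>>> {"op": "apply_moves", "data": {
  "xyz": [
    [-0.0135,0,-0.002],
    [-0.013,0,-0.004],
    [-0.0125,0,-0.006],
    [-0.0115,0,-0.008],
    [-0.01,0,-0.0095],
    [-0.0085,0,-0.011],
    [0,0,0]
  ],
  "twist": [0,0,0,0,0,0,0],
  "claw": [0,0,0,0,0,0,0]
}}

```text
time_s: 5.8
tcp_pos: [0.5675, -0.163, 0.1233]
ee_rot: [[0.031, -0.396, -0.918], [0.007, -0.918, 0.396], [-0.999, -0.019, -0.026]]
wrist_force: [-0.2, 1.7, 1.8]
gripper_width: 0.269
```

```bash
cat >> h.py <<'E'
CH=np.array([.5892,-.1733]); YAW=-.4067
def rel():
    s=r.sense(); g=s['tcp_pos']-.005*s['ee_rot'][:,0]; c,n=np.cos(YAW),np.sin(YAW); d=g[:2]-CH
    return s,np.array([c*d[0]+n*d[1],-n*d[0]+c*d[1],g[2]])
E
python3 - <<'E'
from h import *
s,g=rel(); v=g-[.03,0,.0555]; print(g,np.hypot(v[0],v[2]),np.arctan2(v[2],-v[0]),s['wrist_force'],s['ee_rot'])
snap('side','d3.png')
E
```

```text
[-0.02414251  0.00072468  0.12827429] 0.09070561617027433 0.9311600510705735 [-0.18371912  1.74454417  1.83256687] [[ 0.03125287 -0.39594227 -0.91774342]
 [ 0.00691756 -0.91808427  0.39632489]
 [-0.99948757 -0.01873484 -0.02595381]]
```

View pics/d3.png

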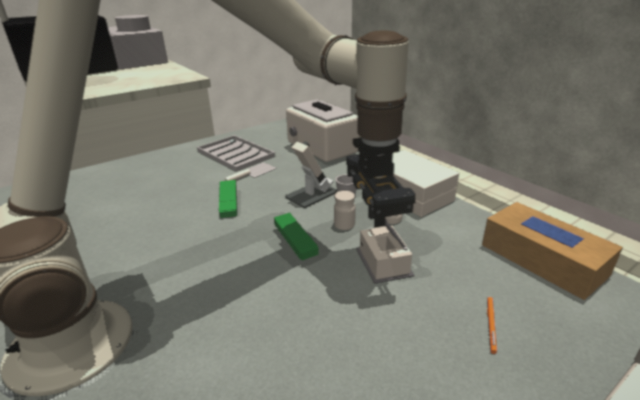

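>>> {"op": "apply_moves", "data": {
  "xyz": [
    [-0.0075,0,-0.0115],
    [-0.0055,0,-0.0125],
    [-0.0035,0,-0.013],
    [-0.0015,0,-0.0135],
    [0.0005,0,-0.0135],
    [0.0025,0,-0.0135],
    [0.002,0,-0.005],
    [0,0,0]
  ],
  "twist": [0,0,0,0,0,0,0,0],
  "claw": [0,0,0,0,0,0,0,0]
}}

```text
time_s: 6.65
tcp_pos: [0.6322, -0.1908, 0.1343]
ee_rot: [[0.006, -0.394, -0.919], [0.013, -0.919, 0.394], [-1.0, -0.015, -0.0]]
wrist_force: [0.1, 0.5, 1.8]
gripper_width: 0.271
```

Run:
```python
from h import *
s,g=rel(); v=g-[.03,0,.0555]; print(g,np.hypot(v[0],v[2]),np.arctan2(v[2],-v[0]),s['wrist_force'],s['ee_rot'][:,0])
```

```text
[0.04644316 0.00083551 0.13927746] 0.0853758765228406 1.7646046419778691 [0.05566286 0.5363897  1.808842  ] [ 0.00619933  0.01336893 -0.99989141]
```

>>> {"op": "apply_moves", "data": {
  "xyz": [
    [-0.001,0,-0.005],
    [-0.001,0,-0.006],
    [0,0,0],
    [0,0,0],
    [0,0,0],
    [0,0,0]
  ],
  "twist": [0,0,0,0,0,0],
  "claw": [0,0,0,0.5,0.5,0.5]
}}

```text
time_s: 7.25
tcp_pos: [0.6383, -0.1929, 0.1335]
ee_rot: [[-0.002, -0.395, -0.919], [0.017, -0.919, 0.395], [-1.0, -0.015, 0.008]]
wrist_force: [0.1, -0.5, 0.5]
gripper_width: 0.448
```

Run:
```python
from h import *
s,g=rel(); v=g-[.03,0,.0555]; print(g,np.hypot(v[0],v[2]),np.arctan2(v[2],-v[0]),s['wrist_force'],s['ee_rot'][:,0],s['gripper_width'])
```

```text
[0.05289673 0.00133803 0.1385362 ] 0.08613519156747397 1.8398539979921043 [ 0.14495147 -0.54210317  0.46827574] [-0.00178679  0.01712637 -0.99985174] 0.44845540301237236
```

>>> {"op": "apply_moves", "data": {
  "xyz": [
    [-0.03,0,0],
    [-0.04,0,0],
    [-0.04,0,0],
    [-0.02,-0.03,0.022],
    [0,-0.032,0.022],
    [0,-0.032,0.022],
    [0,-0.032,0.022],
    [0,-0.032,0.022],
    [0,-0.032,0.022],
    [0,-0.032,0.022],
    [0,-0.032,0.022],
    [0,-0.032,0.022]
  ],
  "twist": [0,0,0,0,0,0,0,0,0,0,0,0],
  "claw": [0.5,0.5,0.5,0.9,0.9,0.9,0.9,0.9,0.9,0.9,0.9,0.9]
}}

```text
time_s: 8.45
tcp_pos: [0.5712, 0.1505, 0.2728]
ee_rot: [[0.007, -0.408, -0.913], [0.019, -0.913, 0.408], [-1.0, -0.02, 0.002]]
wrist_force: [0.7, -0.8, -0.1]
gripper_width: 0.898
```

>>> {"op": "apply_moves", "data": {
  "xyz": [
    [0,0,0],
    [0,0,0],
    [0,0,0],
    [0,0,0],
    [0,0,0]
  ],
  "twist": [-8,-8,-8,-8,0],
  "claw": [0.9,0.9,0.9,0.9,0.9]
}}

```text
time_s: 8.95
tcp_pos: [0.5705, 0.1564, 0.2723]
ee_rot: [[0.01, 0.166, -0.986], [0.021, -0.986, -0.166], [-1.0, -0.019, -0.013]]
wrist_force: [0.8, -0.4, 0.3]
gripper_width: 0.901
```

Run:
```python
from h import *
np.set_printoptions(precision=4,suppress=True)
p=snap('wrist','w4.png'); np.savez('w4.npz',**p); s=r.sense(); print(s['tcp_pos'],s['ee_rot'],s['joints'])
p=snap('scene','s4.png');np.savez('s4.npz',**p);p=snap('side','d4.png');np.savez('d4.npz',**p)
```

```text
[0.5704 0.1563 0.2723] [[ 0.0098  0.164  -0.9864]
 [ 0.021  -0.9863 -0.1638]
 [-0.9997 -0.0191 -0.0131]] [ 30.615   17.0534  -1.4523  -0.7964 -70.4012  69.0776]
```

View pics/w4.png

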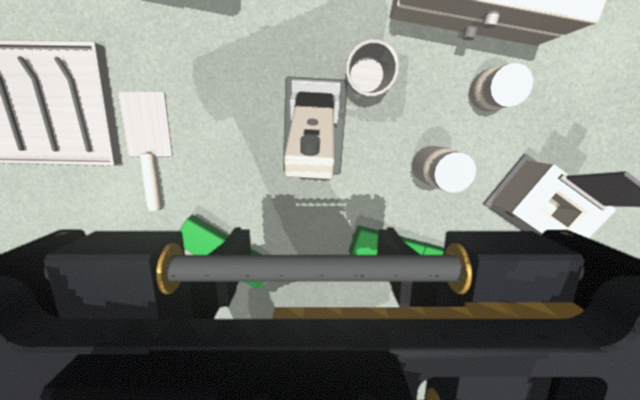

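View pics/s4.png

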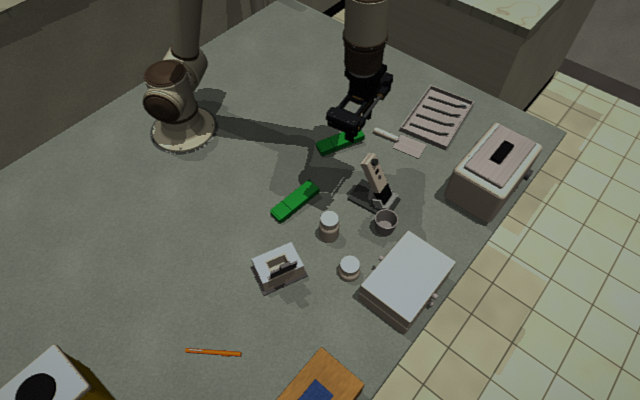

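View pics/d4.png

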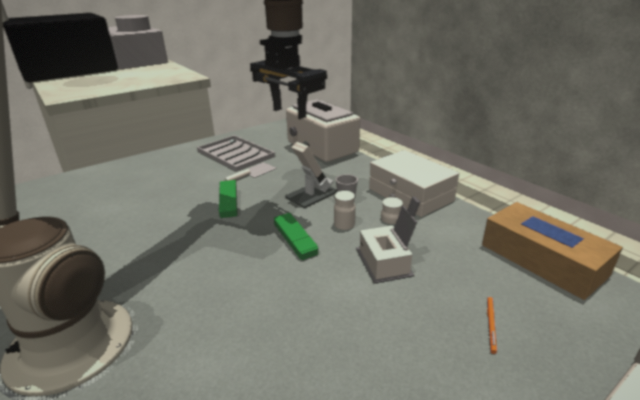

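Run:
```python
import cv2
a=cv2.imread('pics/w4.png')[65:190,270:360]; cv2.imwrite('pics/w4z.png',cv2.resize(a,(450,625)[:2],interpolation=cv2.INTER_CUBIC)[:600])
a=cv2.imread('pics/s4.png')[140:220,335:415]; b=cv2.imread('pics/d4.png')[135:215,275:355]
import numpy as np
cv2.imwrite('pics/sd4z.png',cv2.resize(np.hstack([a,b]),(800,400),interpolation=cv2.INTER_CUBIC))
```

```text
(no output)
```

View pics/w4z.png

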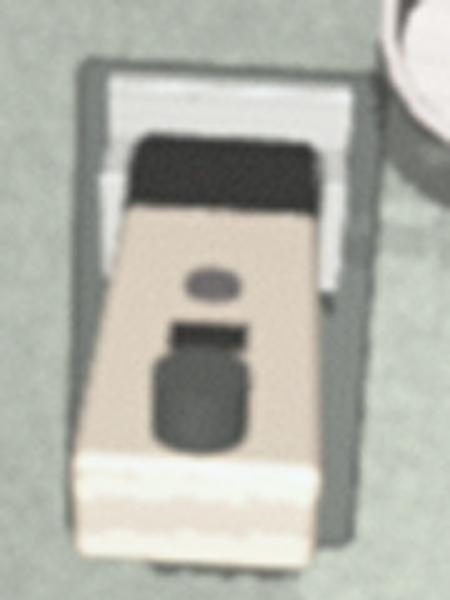

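View pics/sd4z.png

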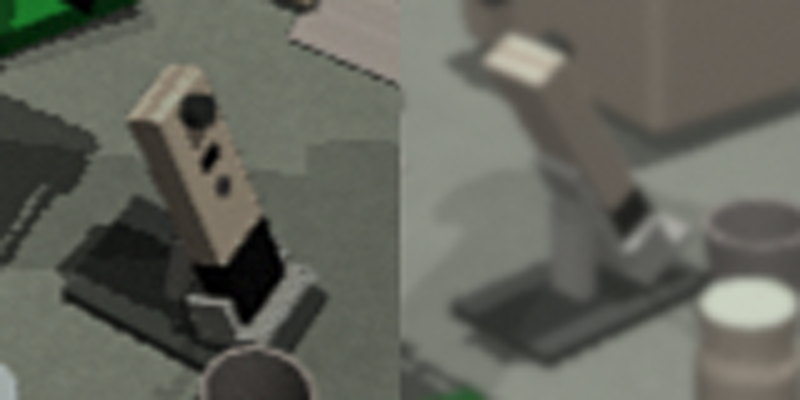

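```bash
cat > fit.py <<'E'
from h import *
from scipy.optimize import least_squares
np.set_printoptions(precision=4,suppress=True)
p=dict(np.load('w4.npz'));s=dict(np.load('s4.npz'));d=dict(np.load('d4.npz'))
Z=lambda c,k,u,v:np.array([u+(c[0]+.5)/k-.5,v+(c[1]+.5)/k-.5])
obs=[(p,Z(c,5,270,65),q) for c,q in [((77,463),(12,23,150)),((318,465),(12,-23,150)),((80,553),(-12,23,150)),((310,563),(-12,-23,150)),((126,207),(12,23,45)),((319,212),(12,-23,45)),((201,405),(24,0,138))]]
obs+=[(s,Z(c,5,335,140),q) for c,q in [((131,118),(-12,-23,150)),((158,125),(12,-23,150)),((170,65),(-12,23,150)),((217,265),(12,-23,45)),((198,112),(24,0,138))]]
obs+=[(d,Z((c[0]-400,c[1]),5,275,135),q) for c,q in [((487,62),(-12,23,150)),((549,83),(-12,-23,150)),((572,52),(12,-23,150))]]
def P(x,q):
    q=np.array(q)/1000; t=x[4]; c,n=np.cos(t),np.sin(t)
    a,z=q[0]*c-q[2]*n, q[0]*n+q[2]*c
    C,S=np.cos(x[3]),np.sin(x[3]); return np.array([x[0]+C*a-S*q[1],x[1]+S*a+C*q[1],x[2]+z])
w=np.array([1 if o[0] is p else .7 for o in obs])
f=lambda x:np.array([(proj(k,P(x,q))[0]-u) for k,u,q in obs])
def run():
    s_=least_squares(lambda x:np.append((f(x)*w[:,None]).ravel(),[(x[4]-.5)/.02,(x[2]-.03)/.004]),[.67,.17,.03,.16,.5],loss='soft_l1'); return s_.x
if __name__=='__main__':
    x=run(); print(x,np.degrees(x[3])); print(f(x)); print('grip',P(x,(0,0,118)),'top',P(x,(0,0,150)))
E
python3 fit.py
```

```text
[0.6732 0.1758 0.0283 0.1269 0.491 ] 7.273215601596612
[[-1.4446 -1.1081]
 [ 1.9311  0.6806]
 [-0.9071  2.1741]
 [ 1.5489  2.2585]
 [-1.0353 -0.5133]
 [-0.1373  0.1079]
 [ 0.37   -7.2556]
 [-1.3281  0.6872]
 [ 0.7152 -0.0842]
 [-0.4427  0.1606]
 [ 1.7682  1.529 ]
 [ 2.3674  0.658 ]
 [-0.4464  0.3253]
 [-1.2812  0.9459]
 [ 0.0845  0.7486]]
grip [0.618  0.1688 0.1323] top [0.6031 0.1669 0.1605]
```

```bash
cat > fit2.py <<'E'
import fit
from fit import *
def shr(q):
    a,b,c=q
    if c==150: return (a*10.5/12,b*21.5/23,149.5)
    if c==45: return (a,b*22/23,45)
    return q
fit.obs=[(k,u,shr(q)) for k,u,q in obs if q[2]!=138]; fit.w=np.array([1 if o[0] is p else .7 for o in fit.obs])
x=fit.run(); print(x,np.degrees(x[3])); print(fit.f(x)); print('grip',P(x,(0,0,118)),'top',P(x,(0,0,150)))
ims={}
for n,k in (('w4',p),('s4',s),('d4',d)):
    im=cv2.imread('pics/%s.png'%n); im=cv2.resize(im,None,fx=5,fy=5,interpolation=cv2.INTER_CUBIC)
    c=[P(x,(a,b,z)) for z in (0,150) for a in(-12,12) for b in (-23,23)]
    u=[tuple(int(v) for v in (proj(k,q)[0]*5+2)) for q in c]
    for i in range(8):
        for j in range(i):
            if bin(i^j).count('1')==1: cv2.line(im,u[i],u[j],(0,0,255),1)
    for q in [P(x,(24,9*np.cos(t),138+9*np.sin(t))) for t in np.linspace(0,6.3,40)]:
        v=proj(k,q)[0]*5+2; cv2.circle(im,(int(v[0]),int(v[1])),1,(255,0,0),-1)
    m=np.mean(u,0).astype(int); ims[n]=im[m[1]-290:m[1]+290,m[0]-130:m[0]+130]
cv2.imwrite('pics/fit.png',np.hstack(list(ims.values())))
E
python3 fit2.py
```

```text
[0.6727 0.1757 0.0292 0.1246 0.4811] 7.138090157965913
[[ 0.1396 -0.744 ]
 [ 0.2147  1.0199]
 [ 0.389   0.1595]
 [ 0.1126  0.2307]
 [-0.1824 -0.5071]
 [-0.8874  0.1425]
 [-0.2261  0.1563]
 [ 0.9162 -0.6274]
 [ 0.128   0.3534]
 [ 1.9284  1.0422]
 [ 0.5384 -0.4935]
 [-1.0695 -0.2032]
 [-0.4111  0.469 ]]
grip [0.6185 0.1689 0.1338] top [0.6038 0.167  0.1622]
```

View pics/fit.png

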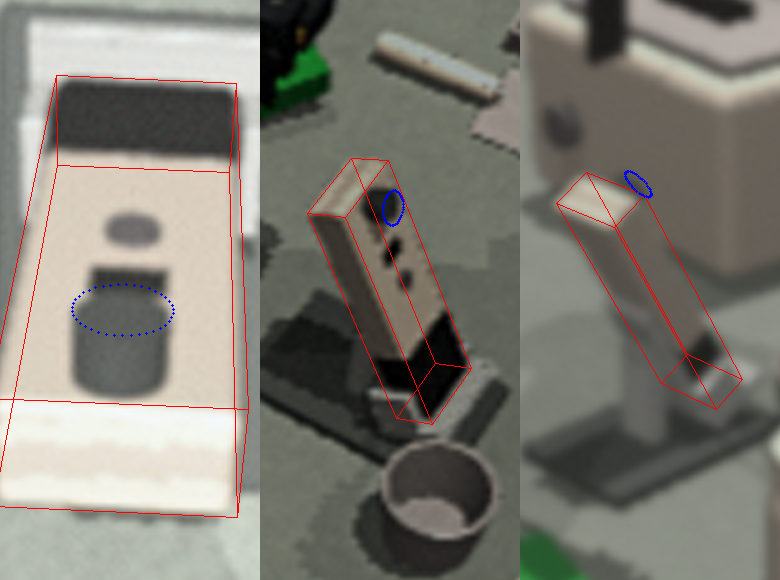

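>>> {"op": "apply_moves", "data": {
  "xyz": [
    [0,0,-0.01],
    [0,-0.002,-0.014],
    [0,-0.002,-0.014],
    [0,-0.002,-0.01],
    [0,0,0]
  ],
  "twist": [2,0,0,0,0],
  "claw": [0.9,0.9,0.9,0.9,0.9]
}}

```text
time_s: 9.6
tcp_pos: [0.6189, 0.168, 0.2733]
ee_rot: [[0.01, 0.117, -0.993], [0.021, -0.993, -0.117], [-1.0, -0.02, -0.013]]
wrist_force: [-0.6, -0.3, 0.6]
gripper_width: 0.9
```

>>> {"op": "apply_moves", "data": {
  "xyz": [
    [0.02,0,0],
    [0.02,0,0],
    [0.02,0,0],
    [0.02,0,0],
    [0,0,0]
  ],
  "twist": [0,0,0,0,0],
  "claw": [0.9,0.9,0.9,0.9,0.9]
}}

```text
time_s: 10.1
tcp_pos: [0.6186, 0.1691, 0.1917]
ee_rot: [[0.011, 0.112, -0.994], [0.022, -0.994, -0.112], [-1.0, -0.021, -0.014]]
wrist_force: [-0.4, 0.3, -0.4]
gripper_width: 0.9
```

>>> {"op": "apply_moves", "data": {
  "xyz": [
    [0.016,0,0],
    [0.016,0,0],
    [0.016,0,0],
    [0.015,0.001,0],
    [0,0,0]
  ],
  "twist": [0,-0.5,0,0,0],
  "claw": [0.9,0.9,0.9,0.9,0.9]
}}

```text
time_s: 10.6
tcp_pos: [0.6213, 0.1698, 0.1334]
ee_rot: [[0.019, 0.119, -0.993], [0.024, -0.993, -0.119], [-1.0, -0.022, -0.022]]
wrist_force: [0.2, -0.3, 0.2]
gripper_width: 0.899
```

Run:
```python
from h import *
p=snap('wrist','w5.png');q=snap('side','d5.png')
cv2.imwrite('pics/d5z.png',cv2.resize(cv2.imread('pics/d5.png')[60:240,240:420],(600,600),interpolation=cv2.INTER_CUBIC))
```

```text
(no output)
```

View pics/w5.png

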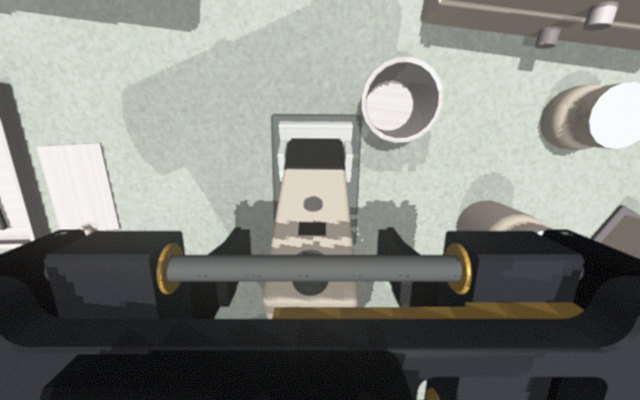

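View pics/d5z.png

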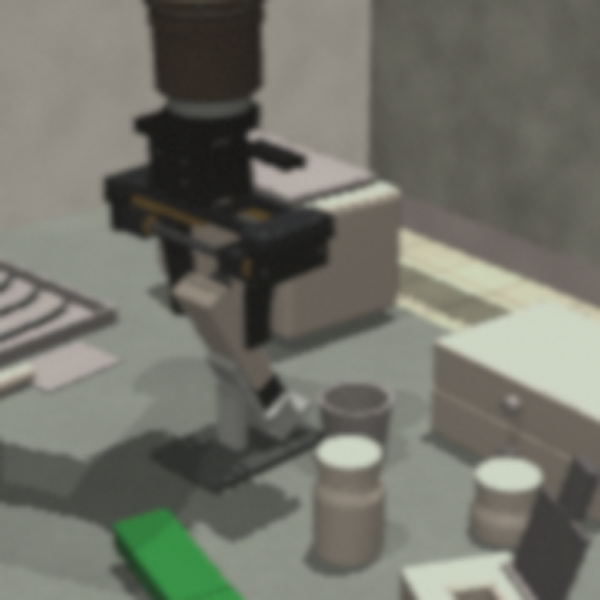

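>>> {"op": "apply_moves", "data": {
  "xyz": [
    [0.004,0,0.003],
    [0.001,0,0],
    [0,0,0],
    [0,0,0],
    [0,0,0],
    [0,0,0],
    [0,0,0],
    [0,0,0]
  ],
  "twist": [0,0,0,0,0,0,0,0],
  "claw": [0.9,0.9,0,0,0,0,0,0]
}}

```text
time_s: 11.5
tcp_pos: [0.6216, 0.1711, 0.1354]
ee_rot: [[0.031, 0.121, -0.992], [0.029, -0.992, -0.12], [-0.999, -0.025, -0.034]]
wrist_force: [-0.3, -0.1, 0.4]
gripper_width: 0.526
```

>>> {"op": "apply_moves", "data": {
  "xyz": [
    [-0.009,0,0.0045],
    [-0.013,0,0.0065],
    [-0.013,0,0.0065],
    [-0.013,0,0.0065],
    [-0.013,0,0.0065],
    [-0.013,0,0.0065],
    [-0.013,0,0.0065],
    [-0.013,0,0.0065],
    [0,0,0],
    [0,0,0]
  ],
  "twist": [0,0,0,0,0,0,0,0,0,0],
  "claw": [0,0,0,0,0,0,0,0,0,0]
}}

```text
time_s: 12.5
tcp_pos: [0.5622, 0.1609, 0.243]
ee_rot: [[0.03, 0.121, -0.992], [0.03, -0.992, -0.12], [-0.999, -0.026, -0.034]]
wrist_force: [-0.4, 0.5, -2.6]
gripper_width: 0.528
```

Run:
```python
from h import *
p=snap('wrist','w6.png');q=snap('side','d6.png')
cv2.imwrite('pics/d6z.png',cv2.resize(cv2.imread('pics/d6.png')[60:240,200:380],(600,600),interpolation=cv2.INTER_CUBIC))
```

```text
(no output)
```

View pics/w6.png

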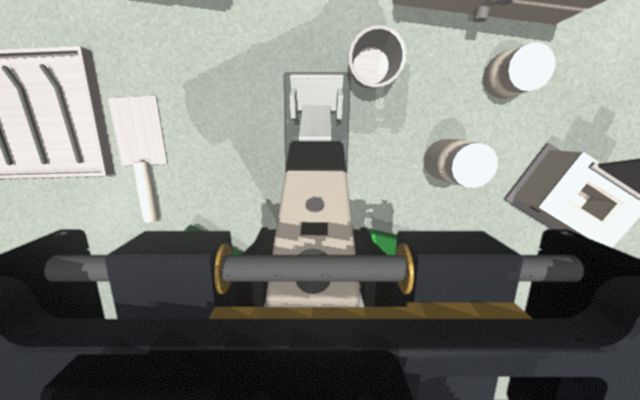

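View pics/d6z.png

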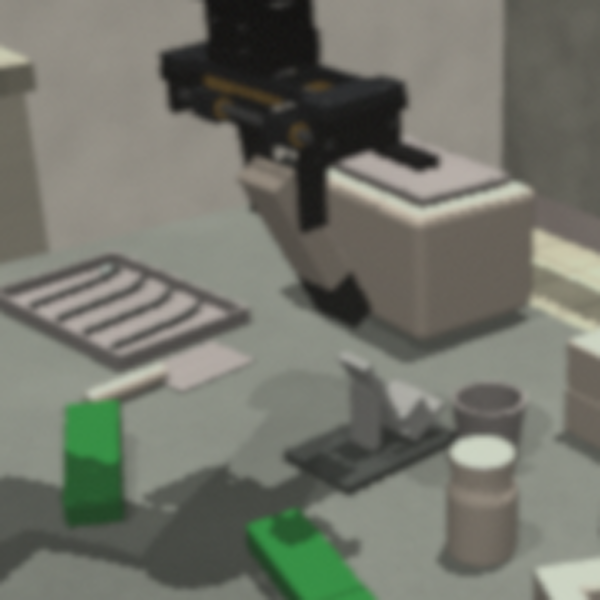

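>>> {"op": "apply_moves", "data": {
  "xyz": [
    [0,0.02,0.01],
    [0,0.03,0.0155],
    [0,0.03,0.0155],
    [0,0.03,0.0155],
    [0,0.03,0.0155],
    [0,0.03,0.0155],
    [0,0.03,0.0155],
    [0,0.03,0.0155],
    [0,0.03,0.0155],
    [0,0.005,0],
    [0,0,0]
  ],
  "twist": [0,0,0,0,0,0,0,0,0,0,0],
  "claw": [0,0,0,0,0,0,0,0,0,0,0]
}}

```text
time_s: 13.7
tcp_pos: [0.4569, -0.1281, 0.2216]
ee_rot: [[0.012, 0.121, -0.993], [0.026, -0.992, -0.12], [-1.0, -0.024, -0.015]]
wrist_force: [0.3, 0.3, -3.5]
gripper_width: 0.532
```

>>> {"op": "apply_moves", "data": {
  "xyz": [
    [0,0,0],
    [0,0,0],
    [0,0,0],
    [0,0,0],
    [0,0,0],
    [0,0,0],
    [0,0,0]
  ],
  "twist": [4,6,6,6,6,2.5,0],
  "claw": [0,0,0,0,0,0,0]
}}

```text
time_s: 14.4
tcp_pos: [0.4596, -0.1232, 0.2184]
ee_rot: [[0.007, -0.415, -0.91], [0.027, -0.909, 0.415], [-1.0, -0.027, 0.005]]
wrist_force: [-0.2, -0.4, -2.3]
gripper_width: 0.523
```

Run:
```python
from h import *
np.set_printoptions(precision=4,suppress=True)
s,g=rel(); print(g,s['ee_rot'],np.degrees(np.arctan2(-s['ee_rot'][1,2],-s['ee_rot'][0,2])))
p=snap('wrist','w7.png');np.savez('w7.npz',**p);q=snap('side','d7.png')
k=snap('scene','s7.png')
for n,c in (('scene',[(271,215),(280,221),(319,185),(310,180)]),): print([onz(k,u,.02) for u in c])
```

```text
[-0.1388 -0.0054  0.2234] [[ 0.0068 -0.4154 -0.9096]
 [ 0.0265 -0.9093  0.4154]
 [-0.9996 -0.027   0.0048]] -24.54450549563214
[array([ 0.4599, -0.0665,  0.02  ]), array([ 0.4925, -0.0647,  0.02  ]), array([0.4936, 0.0994, 0.02  ]), array([0.4616, 0.0963, 0.02  ])]
```

View pics/w7.png

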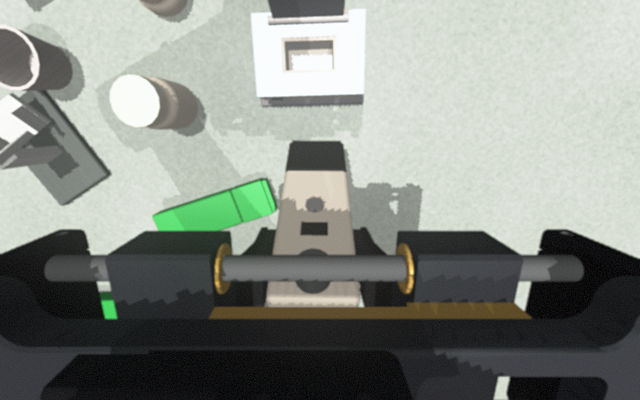

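View pics/d7.png

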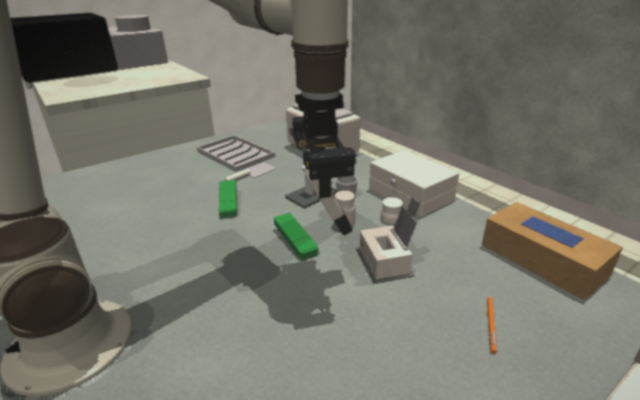

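>>> {"op": "apply_moves", "data": {
  "xyz": [
    [0.015,0,0],
    [0.015,0,0],
    [0.015,0,0],
    [0.015,0,0],
    [0.015,0,0],
    [0,0,0]
  ],
  "twist": [-0.6,-0.6,0,0,0,0],
  "claw": [0,0,0,0,0,0]
}}

```text
time_s: 15.15
tcp_pos: [0.4619, -0.1206, 0.1421]
ee_rot: [[0.01, -0.389, -0.921], [0.026, -0.921, 0.389], [-1.0, -0.028, 0.001]]
wrist_force: [-1.2, -0.3, -2.9]
gripper_width: 0.528
```

```bash
cat >> h.py <<'E'
def st():
    np.set_printoptions(precision=4,suppress=True)
    s,g=rel(); R=s['ee_rot']; print('t',s['time_s'],'grasp in ch',g,'yaw',round(np.degrees(np.arctan2(-R[1,2],-R[0,2])),2),'F',s['wrist_force'],'w',s['gripper_width'],'tool x',R[:,0])
E
python3 - <<'E'
from h import *
st()
E
```

```text
t 15.15 grasp in ch [-0.1378 -0.0021  0.1471] yaw -22.91 F [-1.2011 -0.2851 -2.8835] w 0.5282009799917994 tool x [ 0.0104  0.0261 -0.9996]
```

>>> {"op": "apply_moves", "data": {
  "xyz": [
    [0,0,-0.01],
    [0,0,-0.01],
    [0,0,-0.01],
    [0,0,-0.01],
    [0,0,-0.01],
    [0,0,-0.01],
    [0,0,0]
  ],
  "twist": [0,0,0,0,0,0,0],
  "claw": [0,0,0,0,0,0,0]
}}

```text
time_s: 15.85
tcp_pos: [0.5182, -0.1454, 0.1436]
ee_rot: [[-0.001, -0.389, -0.921], [0.028, -0.921, 0.389], [-1.0, -0.025, 0.012]]
wrist_force: [-0.9, -0.2, -3.1]
gripper_width: 0.521
```

Run:
```python
from h import *
st()
q=snap('side','d8.png'); q=snap('scene','s8.png')
a=cv2.imread('pics/d8.png')[150:300,280:430]; b=cv2.imread('pics/s8.png')[170:320,200:350]
cv2.imwrite('pics/z8.png',cv2.resize(np.hstack([a,b]),(800,400),interpolation=cv2.INTER_CUBIC))
```

```text
t 15.85 grasp in ch [-0.0762 -0.0026  0.1486] yaw -22.91 F [-0.8996 -0.1854 -3.1085] w 0.5213718666300531 tool x [-0.0013  0.0282 -0.9996]
```

View pics/z8.png

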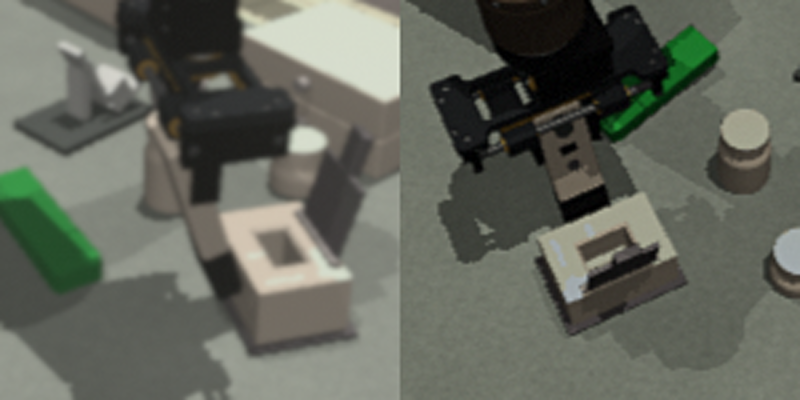

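>>> {"op": "apply_moves", "data": {
  "xyz": [
    [0,0,-0.008],
    [0,0,-0.008],
    [0,0,-0.007],
    [0,0,-0.004],
    [0,0,0]
  ],
  "twist": [0,0,0,0,0],
  "claw": [0,0,0,0,0]
}}

```text
time_s: 16.45
tcp_pos: [0.5347, -0.1539, 0.1423]
ee_rot: [[-0.021, -0.39, -0.92], [0.033, -0.92, 0.39], [-0.999, -0.022, 0.033]]
wrist_force: [-1.2, 0.3, -1.3]
gripper_width: 0.528
```

Run:
```python
from h import *
st()
q=snap('side','d9.png'); q=snap('scene','s9.png')
a=cv2.imread('pics/d9.png')[150:300,280:430]; b=cv2.imread('pics/s9.png')[170:320,200:350]
cv2.imwrite('pics/z9.png',cv2.resize(np.hstack([a,b]),(800,400),interpolation=cv2.INTER_CUBIC))
```

```text
t 16.45 grasp in ch [-0.0576 -0.0039  0.1473] yaw -22.94 F [-1.2104  0.2897 -1.3437] w 0.5277390244505363 tool x [-0.0213  0.0331 -0.9992]
```

View pics/z9.png

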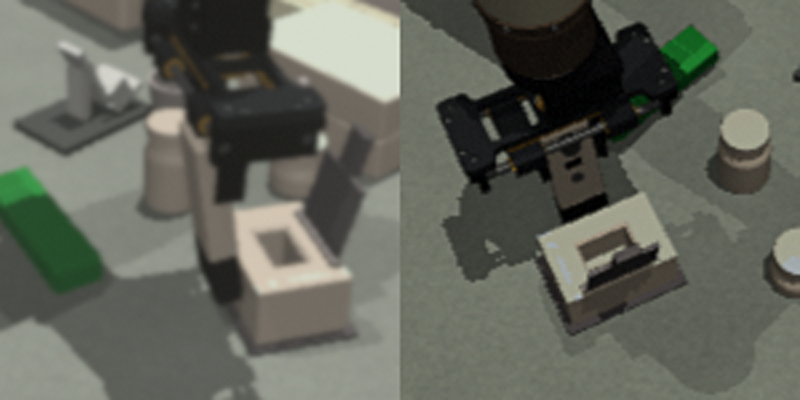

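>>> {"op": "apply_moves", "data": {
  "xyz": [
    [0,0,-0.006],
    [0,0,-0.006],
    [0,0,-0.005],
    [0,0,0]
  ],
  "twist": [0,0,0,0],
  "claw": [0,0,0,0]
}}

```text
time_s: 16.95
tcp_pos: [0.5459, -0.1593, 0.1415]
ee_rot: [[-0.032, -0.39, -0.92], [0.036, -0.92, 0.389], [-0.999, -0.021, 0.043]]
wrist_force: [-1.3, 0.4, -1.8]
gripper_width: 0.528
```

Run:
```python
from h import *
st()
q=snap('side','d10.png'); q=snap('scene','s10.png')
a=cv2.imread('pics/d10.png')[150:300,280:430]; b=cv2.imread('pics/s10.png')[170:320,200:350]
cv2.imwrite('pics/z10.png',cv2.resize(np.hstack([a,b]),(800,400),interpolation=cv2.INTER_CUBIC))
```

```text
t 16.95 grasp in ch [-0.0451 -0.0044  0.1465] yaw -22.94 F [-1.3011  0.443  -1.7501] w 0.5277169390134953 tool x [-0.0318  0.0357 -0.9989]
```

View pics/z10.png

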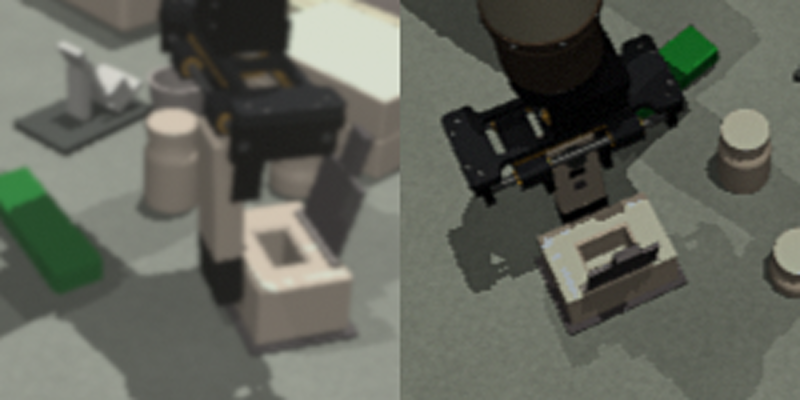

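>>> {"op": "apply_moves", "data": {
  "xyz": [
    [0,0,-0.004],
    [0,0,-0.003],
    [0,0,0]
  ],
  "twist": [0,0,0],
  "claw": [0,0,0]
}}

```text
time_s: 17.35
tcp_pos: [0.5499, -0.1613, 0.1411]
ee_rot: [[-0.037, -0.391, -0.92], [0.037, -0.92, 0.389], [-0.999, -0.02, 0.048]]
wrist_force: [-2.1, 1.0, -2.6]
gripper_width: 0.527
```

Run:
```python
from h import *
st()
```

```text
t 17.35 grasp in ch [-0.0406 -0.0046  0.1461] yaw -22.95 F [-2.098   1.013  -2.6003] w 0.5269260461042008 tool x [-0.0368  0.0373 -0.9986]
```

>>> {"op": "apply_moves", "data": {
  "xyz": [
    [0,0,0.006],
    [-0.01,0,0.006],
    [-0.018,0,0],
    [-0.02,0,0],
    [-0.02,0,0],
    [-0.015,0,0],
    [0,0,0]
  ],
  "twist": [0,0,0,0,0,0,0],
  "claw": [0,0,0,0,0,0,0]
}}

```text
time_s: 18.05
tcp_pos: [0.5475, -0.1612, 0.2347]
ee_rot: [[-0.009, -0.388, -0.922], [0.03, -0.921, 0.388], [-1.0, -0.024, 0.02]]
wrist_force: [0.9, 0.3, -2.0]
gripper_width: 0.528
```

Run:
```python
from h import *
st()
for n,k in (('side','d'),('scene','s'),('wrist','w')):
    q=snap(n,k+'11.png'); np.savez(k+'11.npz',**q)
a=cv2.imread('pics/d11.png')[130:290,290:450]; b=cv2.imread('pics/s11.png')[150:310,200:360]
cv2.imwrite('pics/z11.png',cv2.resize(np.hstack([a,b]),(800,400),interpolation=cv2.INTER_CUBIC))
```

```text
t 18.05 grasp in ch [-0.0429 -0.0055  0.2397] yaw -22.81 F [ 0.9466  0.2598 -2.0146] w 0.5275635663115091 tool x [-0.0093  0.0301 -0.9995]
```

View pics/z11.png

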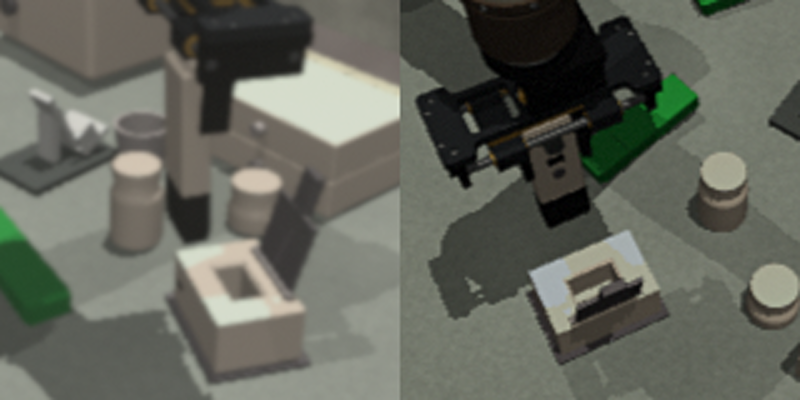

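View pics/w11.png

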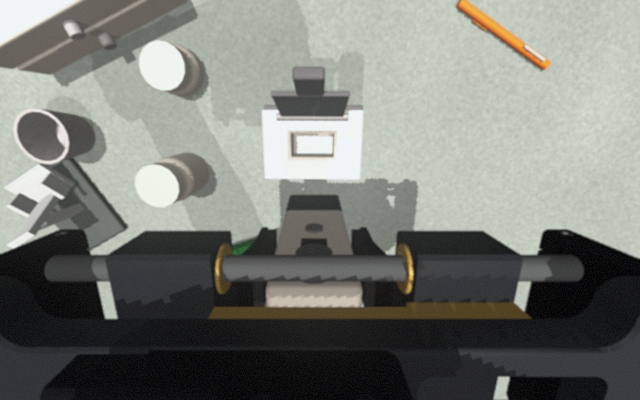

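Run:
```python
import cv2
a=cv2.imread('pics/d11.png')[140:230,350:383]; cv2.imwrite('pics/z11a.png',cv2.resize(a,None,fx=6,fy=6,interpolation=cv2.INTER_CUBIC))
b=cv2.imread('pics/s11.png')[190:250,245:285]; cv2.imwrite('pics/z11b.png',cv2.resize(b,None,fx=10,fy=10,interpolation=cv2.INTER_CUBIC))
c=cv2.imread('pics/w11.png')[95:215,255:370]; cv2.imwrite('pics/z11c.png',cv2.resize(c,None,fx=5,fy=5,interpolation=cv2.INTER_CUBIC))
```

```text
(no output)
```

View pics/z11a.png

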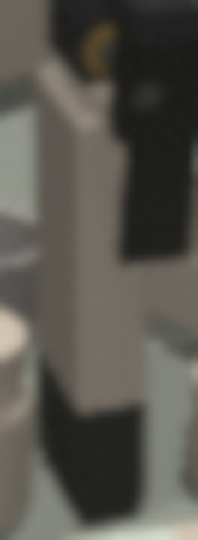

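View pics/z11b.png

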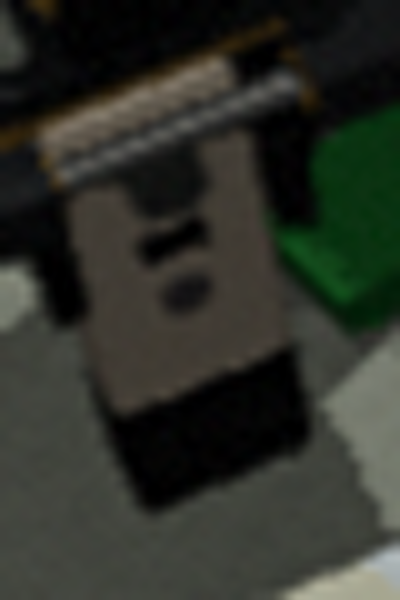

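View pics/z11c.png

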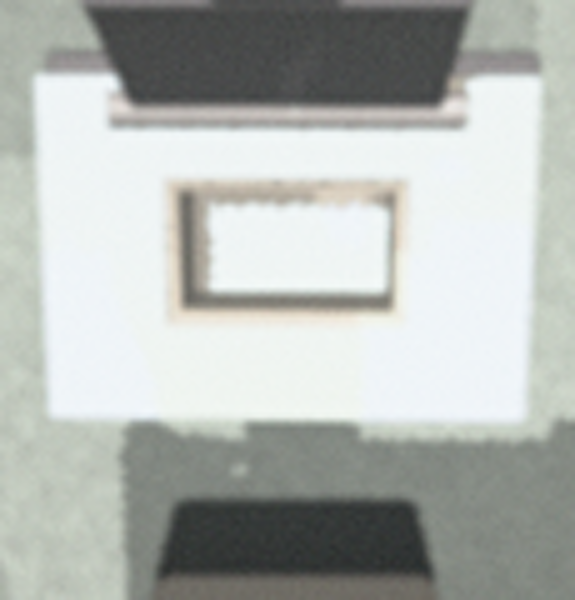

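```bash
cat > fit3.py <<'E'
from h import *
from scipy.optimize import least_squares
from scipy.spatial.transform import Rotation as Ro
np.set_printoptions(precision=4,suppress=True)
K={k:dict(np.load(k+'11.npz')) for k in 'dsw'}
O={'d':(6,350,140),'s':(10,245,190),'w':(5,255,95)}
Z=lambda k,c:np.array([O[k][1]+(c[0]+.5)/O[k][0]-.5,O[k][2]+(c[1]+.5)/O[k][0]-.5])
obs=[('w',(158,577),(12,23,45)),('w',(435,578),(12,-23,45)),('w',(178,503),(10.5,21.5,2)),('w',(413,503),(10.5,-21.5,2)),
('s',(118,418),(12,-23,45)),('s',(290,348),(12,23,45)),('s',(150,512),(10,-21,0)),('s',(308,445),(10,21,0)),
('d',(78,412),(-12,-23,45)),('d',(142,405),(12,-23,45)),('d',(40,365),(-12,23,45)),('d',(85,522),(-10,-21,0)),('d',(138,512),(10,-21,0)),('d',(80,125),(-12,-23,149)),('d',(40,65),(-12,23,149))]
def P(x,q): return x[:3]+Ro.from_euler('ZYX',x[3:]).apply(np.array(q)/1000)
f=lambda x:np.array([proj(K[k],P(x,q))[0]-Z(k,c) for k,c,q in obs])
s=least_squares(lambda x:f(x).ravel(),[.545,-.16,.11,-.4,0,0],loss='soft_l1'); x=s.x
print('handset',x[:3],'yaw,pitch,roll deg',np.degrees(x[3:])); print(f(x))
a=P(x,(0,0,1000))-x[:3]; print('axis',a,'lean',np.arccos(a[2]))
# charger from w11
ob=[((34,72),(38,55,55)),((541,72),(38,-55,55)),((527,420),(-38,-55,55)),((48,420),(-38,55,55)),((168,180),(16.5,27.5,55)),((407,180),(16.5,-27.5,55)),((397,322),(-16.5,-27.5,55)),((168,321),(-16.5,27.5,55))]
T=lambda y,q:np.array([y[0]+(np.cos(y[2])*q[0]-np.sin(y[2])*q[1])/1000,y[1]+(np.sin(y[2])*q[0]+np.cos(y[2])*q[1])/1000,q[2]/1000])
g=lambda y:np.array([proj(K['w'],T(y,q))[0]-Z('w',c) for c,q in ob])
y=least_squares(lambda y:g(y).ravel(),[.589,-.173,-.4]).x; print('charger',y,np.degrees(y[2])); print(g(y))
for k in 'sd': print(k,[proj(K[k],T(y,q))[0] for q in [(16.5,27.5,55),(16.5,-27.5,55),(-16.5,-27.5,55),(-16.5,27.5,55),(-38,55,55),(-38,-55,55)]])
c,n=np.cos(y[2]),np.sin(y[2]);d=x[:2]-y[:2];print('foot in ch',c*d[0]+n*d[1],-n*d[0]+c*d[1],'dyaw',np.degrees(x[3]-y[2]))
E
python3 fit3.py
python3 - <<'E'
import cv2,numpy as np
a=cv2.imread('pics/d11.png')[215:295,350:430];b=cv2.imread('pics/s11.png')[235:315,235:315]
cv2.imwrite('pics/z11d.png',cv2.resize(np.hstack([a,b]),(800,400),interpolation=cv2.INTER_CUBIC))
E
```

```text
handset [ 0.5417 -0.1568  0.1195] yaw,pitch,roll deg [-23.6108  -2.0362   1.4653]
[[-1.6956 -0.1541]
 [ 1.2019  0.25  ]
 [ 0.3005 -0.0785]
 [-0.6815  0.4137]
 [-0.3588  0.4749]
 [ 0.6639 -0.1366]
 [-0.2494  0.1327]
 [-0.0093  0.0411]
 [ 0.3104  0.8316]
 [ 1.5418 -0.0164]
 [-0.3908 -3.317 ]
 [-0.2832  0.838 ]
 [ 0.4992  0.7969]
 [ 0.1871 -0.0277]
 [-0.6774 -0.4082]]
axis [-0.0428 -0.0092  0.999 ] lean 0.04378129050272797
charger [ 0.5892 -0.1733 -0.4002] -22.929993312603052
[[-0.3267  0.3317]
 [-0.0688  0.3912]
 [-0.6147 -0.0807]
 [ 0.2913 -0.6266]
 [-1.3388 -0.8281]
 [ 0.685  -0.7224]
 [ 1.9752  0.8117]
 [-0.5815  0.8008]]
s [array([290.1378, 263.4999]), array([269.7974, 272.4824]), array([264.63  , 261.7297]), array([284.7255, 253.0164]), array([291.0744, 242.1615]), array([251.1922, 259.2523])]
d [array([388.3484, 233.733 ]), array([398.1469, 248.2835]), array([383.2486, 250.7862]), array([374.1525, 235.9964]), array([360.8054, 230.5866]), array([378.0953, 260.5492])]
foot in ch -0.05024219528810758 -0.003381416792075046 dyaw -0.6808086068519966
```

View pics/z11d.png

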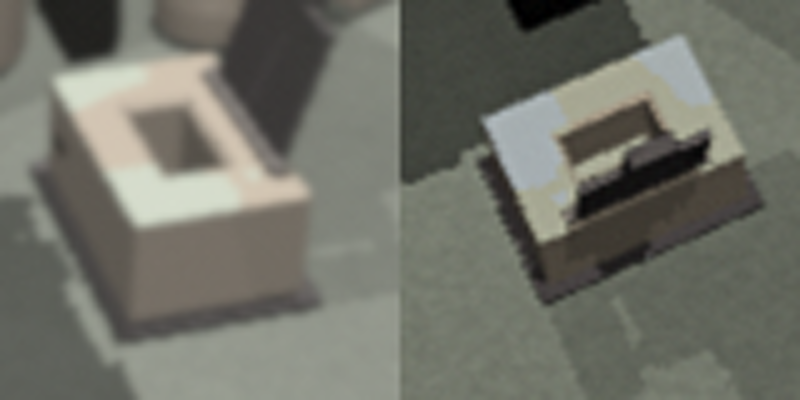

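>>> {"op": "apply_moves", "data": {
  "xyz": [
    [0,-0.001,-0.01],
    [0,-0.001,-0.01],
    [0,-0.001,-0.01],
    [0,0,-0.01],
    [0,0,-0.01],
    [0,0,0]
  ],
  "twist": [0,0,0,0,0,0],
  "claw": [0,0,0,0,0,0]
}}

```text
time_s: 18.8
tcp_pos: [0.5963, -0.1788, 0.2242]
ee_rot: [[-0.024, -0.389, -0.921], [0.032, -0.921, 0.388], [-0.999, -0.02, 0.035]]
wrist_force: [-0.3, -0.0, -2.5]
gripper_width: 0.524
```

Run:
```python
from h import *
st()
```

```text
t 18.8 grasp in ch [ 0.0089 -0.0023  0.2292] yaw -22.86 F [-0.2731 -0.0344 -2.5352] w 0.5243530033158851 tool x [-0.0242  0.0323 -0.9992]
```

>>> {"op": "apply_moves", "data": {
  "xyz": [
    [0.01,0,-0.0004],
    [0.01,0,-0.0004],
    [0.01,0,-0.0004],
    [0.006,0.0005,0],
    [0,0,0]
  ],
  "twist": [0,0,0,0,0],
  "claw": [0,0,0,0,0]
}}

```text
time_s: 19.3
tcp_pos: [0.5948, -0.1782, 0.1834]
ee_rot: [[-0.028, -0.39, -0.921], [0.033, -0.921, 0.389], [-0.999, -0.02, 0.039]]
wrist_force: [0.5, -0.0, -2.9]
gripper_width: 0.526
```

Run:
```python
from h import *
st()
for n,k in (('side','d'),('scene','s'),('wrist','w')):
    q=snap(n,k+'12.png'); np.savez(k+'12.npz',**q)
a=cv2.imread('pics/d12.png')[140:280,350:440]; b=cv2.imread('pics/s12.png')[190:330,235:325]
cv2.imwrite('pics/z12.png',cv2.resize(np.hstack([a,b]),(771,600),interpolation=cv2.INTER_CUBIC))
c=cv2.imread('pics/w12.png')[95:245,235:395]; cv2.imwrite('pics/z12c.png',cv2.resize(c,None,fx=4,fy=4,interpolation=cv2.INTER_CUBIC))
```

```text
t 19.3 grasp in ch [ 0.0072 -0.0024  0.1884] yaw -22.89 F [ 0.4796 -0.0118 -2.9   ] w 0.5257855570608905 tool x [-0.0281  0.0335 -0.999 ]
```

View pics/z12.png

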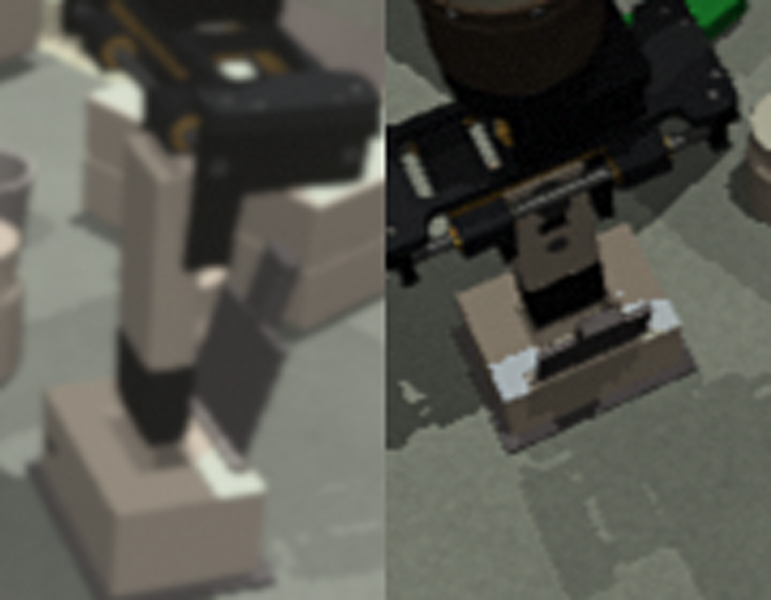

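View pics/z12c.png

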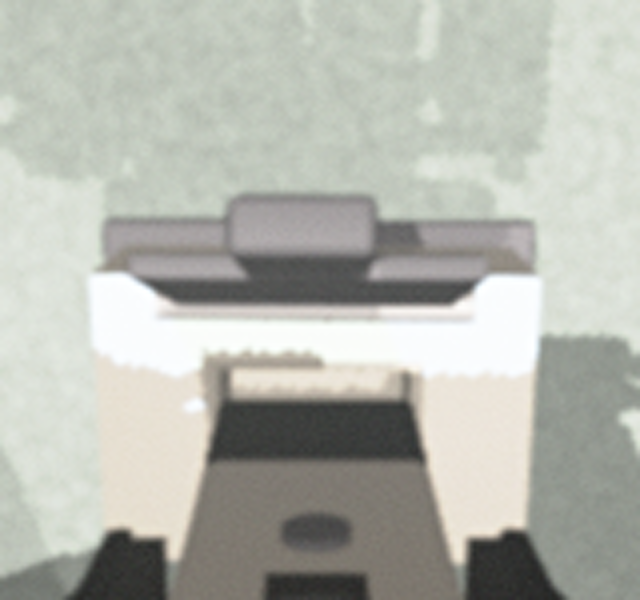

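Run:
```python
from h import *
np.set_printoptions(precision=4,suppress=True)
p=dict(np.load('w12.npz'))
def ch(X): d=X[:2]-CH; Y=-.402; return np.array([np.cos(Y)*d[0]+np.sin(Y)*d[1],-np.sin(Y)*d[0]+np.cos(Y)*d[1]])
Z=lambda c:(235+(c[0]+.5)/4-.5,95+(c[1]+.5)/4-.5)
for z in (.068,.07,.073): print(z,[ch(onz(p,Z(c),z)) for c in ((222,402),(408,403))])
print('top back corners',[ch(onz(p,Z(c),.055)) for c in ((91,272),(540,275))],'mouth back',[ch(onz(p,Z(c),.055)) for c in ((203,362),(423,365))])
k=dict(np.load('d12.npz')); D=lambda c:(350+c[0]*90/385.5,140+c[1]*140/600)
for z in (.067,.07,.073): print('side',z,[ch(onz(k,D(c),z)) for c in ((150,440),(185,435))])
s=dict(np.load('s12.npz')); S=lambda c:(235+(c[0]-385.5)*90/385.5,190+c[1]*140/600)
for z in (.067,.07,.073): print('scene',z,[ch(onz(s,S(c),z)) for c in ((538,325),(612,297))])
```

```text
0.068 [array([0.0098, 0.0218]), array([ 0.0099, -0.0228])]
0.07 [array([0.0104, 0.0216]), array([ 0.0105, -0.0226])]
0.073 [array([0.0113, 0.0213]), array([ 0.0114, -0.0224])]
top back corners [array([0.0388, 0.0545]), array([ 0.0386, -0.0547])] mouth back [array([0.0164, 0.0277]), array([ 0.016 , -0.0271])]
side 0.067 [array([-0.0092, -0.0172]), array([ 0.0087, -0.0177])]
side 0.07 [array([-0.0109, -0.021 ]), array([ 0.0069, -0.0215])]
side 0.073 [array([-0.0125, -0.0248]), array([ 0.0052, -0.0254])]
scene 0.067 [array([ 0.0068, -0.02  ]), array([0.0093, 0.0253])]
scene 0.07 [array([ 0.0083, -0.0204]), array([0.0108, 0.0248])]
scene 0.073 [array([ 0.0098, -0.0207]), array([0.0123, 0.0244])]
```

>>> {"op": "apply_moves", "data": {
  "xyz": [
    [0.006,0,-0.0003],
    [0.006,0,-0.0003],
    [0.006,0,-0.0003],
    [0.006,0,-0.0003],
    [0,0,0]
  ],
  "twist": [0,0,0,0,0],
  "claw": [0,0,0,0,0]
}}

```text
time_s: 19.95
tcp_pos: [0.5993, -0.1787, 0.1678]
ee_rot: [[-0.015, -0.386, -0.922], [0.029, -0.922, 0.386], [-0.999, -0.021, 0.025]]
wrist_force: [-1.2, 1.2, -3.1]
gripper_width: 0.527
```

Run:
```python
from h import *
st()
```

```text
t 19.95 grasp in ch [ 0.0115 -0.001   0.1728] yaw -22.71 F [-1.1547  1.1651 -3.1445] w 0.5269825117510055 tool x [-0.0152  0.0289 -0.9995]
```

>>> {"op": "apply_moves", "data": {
  "xyz": [
    [-0.008,0.001,0.005],
    [0,0,0]
  ],
  "twist": [0,0],
  "claw": [0,0]
}}

```text
time_s: 20.15
tcp_pos: [0.5942, -0.1778, 0.1761]
ee_rot: [[-0.015, -0.386, -0.922], [0.029, -0.922, 0.386], [-0.999, -0.021, 0.025]]
wrist_force: [0.7, -1.1, -2.1]
gripper_width: 0.523
```

Run:
```python
from h import *
st()
```

```text
t 20.15 grasp in ch [ 0.0065 -0.0023  0.1811] yaw -22.7 F [ 0.7018 -1.1122 -2.0561] w 0.5232286810826179 tool x [-0.0149  0.0289 -0.9995]
```

Run:
```python
from h import *
q=snap('wrist','w13.png'); np.savez('w13.npz',**q)
c=cv2.imread('pics/w13.png')[95:245,235:395]; cv2.imwrite('pics/z13c.png',cv2.resize(c,None,fx=4,fy=4,interpolation=cv2.INTER_CUBIC))
q=snap('side','d13.png')
a=cv2.imread('pics/d13.png')[140:280,350:440];cv2.imwrite('pics/z13a.png',cv2.resize(a,(386,600),interpolation=cv2.INTER_CUBIC))
```

```text
(no output)
```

View pics/z13c.png

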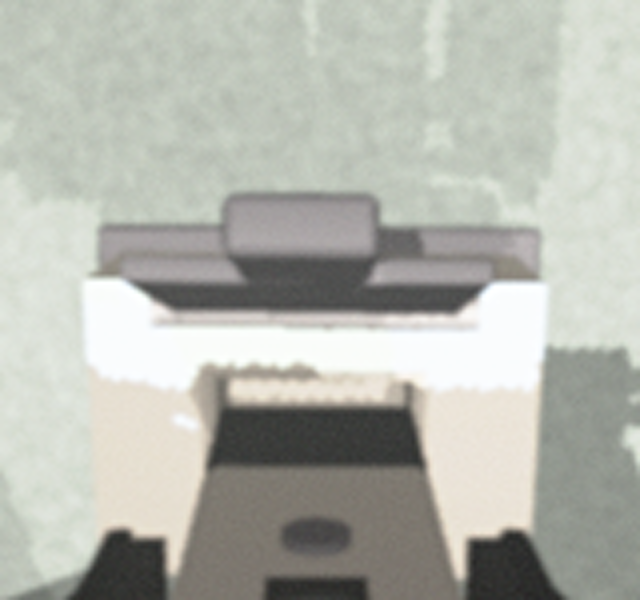

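View pics/z13a.png

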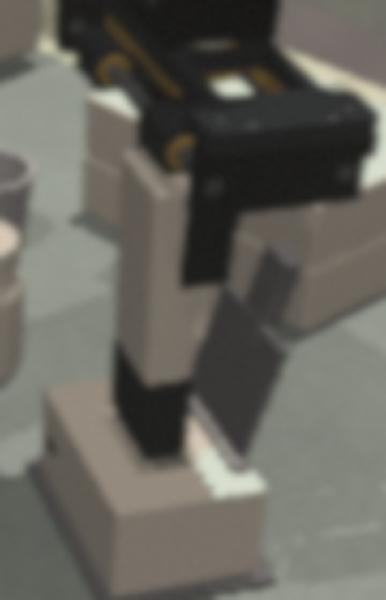

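Run:
```python
from h import *
np.set_printoptions(precision=4,suppress=True)
p=dict(np.load('w13.npz'))
def ch(X): d=X[:2]-CH; Y=-.402; return np.array([np.cos(Y)*d[0]+np.sin(Y)*d[1],-np.sin(Y)*d[0]+np.cos(Y)*d[1]])
Z=lambda c:(235+(c[0]+.5)/4-.5,95+(c[1]+.5)/4-.5)
for z in (.06,.062,.064): print(z,[ch(onz(p,Z(c),z)) for c in ((223,410),(409,411))])
print('top back corners',[ch(onz(p,Z(c),.055)) for c in ((84,279),(546,282))])
```

```text
0.06 [array([0.0078, 0.0216]), array([ 0.008, -0.023])]
0.062 [array([0.0084, 0.0214]), array([ 0.0086, -0.0228])]
0.064 [array([0.009 , 0.0212]), array([ 0.0092, -0.0227])]
top back corners [array([0.0383, 0.0546]), array([ 0.0385, -0.0546])]
```

>>> {"op": "apply_moves", "data": {
  "xyz": [
    [0.01,0.0003,0.0005],
    [0,0,0]
  ],
  "twist": [0,0],
  "claw": [0,0]
}}

```text
time_s: 20.45
tcp_pos: [0.5941, -0.1777, 0.1637]
ee_rot: [[-0.014, -0.387, -0.922], [0.029, -0.922, 0.386], [-0.999, -0.021, 0.024]]
wrist_force: [2.1, -0.3, -3.1]
gripper_width: 0.527
```

Run:
```python
from h import *
st()
```

```text
t 20.45 grasp in ch [ 0.0063 -0.0022  0.1687] yaw -22.74 F [ 2.1425 -0.3065 -3.1009] w 0.5265430084788135 tool x [-0.0142  0.0291 -0.9995]
```

>>> {"op": "apply_moves", "data": {
  "xyz": [
    [0.01,0,-0.002],
    [0,0,0]
  ],
  "twist": [0,0],
  "claw": [0,0]
}}

```text
time_s: 20.65
tcp_pos: [0.5949, -0.178, 0.1513]
ee_rot: [[-0.018, -0.387, -0.922], [0.03, -0.922, 0.387], [-0.999, -0.021, 0.028]]
wrist_force: [-0.7, 1.2, -2.0]
gripper_width: 0.525
```

Run:
```python
from h import *
st()
```

```text
t 20.65 grasp in ch [ 0.0073 -0.0022  0.1563] yaw -22.77 F [-0.689   1.2143 -2.0423] w 0.5247657646009813 tool x [-0.0176  0.03   -0.9994]
```

>>> {"op": "apply_moves", "data": {
  "xyz": [
    [0.009,0,-0.0005],
    [0,0,0]
  ],
  "twist": [0,0],
  "claw": [0,0]
}}

```text
time_s: 20.85
tcp_pos: [0.5952, -0.178, 0.1407]
ee_rot: [[-0.019, -0.387, -0.922], [0.03, -0.922, 0.387], [-0.999, -0.02, 0.029]]
wrist_force: [0.8, 0.3, -3.4]
gripper_width: 0.523
```

Run:
```python
from h import *
st()
```

```text
t 20.85 grasp in ch [ 0.0076 -0.002   0.1457] yaw -22.76 F [ 0.7831  0.3373 -3.4135] w 0.5232745454760184 tool x [-0.0186  0.0299 -0.9994]
```

Foot ≈ 26 mm; about 11 mm more.

>>> {"op": "apply_moves", "data": {
  "xyz": [
    [0.008,0,0],
    [0,0,0]
  ],
  "twist": [0,0],
  "claw": [0,0]
}}

```text
time_s: 21.05
tcp_pos: [0.5957, -0.1778, 0.1329]
ee_rot: [[-0.017, -0.387, -0.922], [0.029, -0.922, 0.386], [-0.999, -0.02, 0.027]]
wrist_force: [0.1, -0.0, -1.7]
gripper_width: 0.528
```

Run:
```python
from h import *
st()
q=snap('wrist','w14.png');q=snap('side','d14.png');q=snap('scene','s14.png')
a=cv2.imread('pics/d14.png')[140:280,350:440];b=cv2.imread('pics/s14.png')[190:330,235:325];c=cv2.imread('pics/w14.png')[95:235,270:360]
cv2.imwrite('pics/z14.png',cv2.resize(np.hstack([a,b,c]),(800,415),interpolation=cv2.INTER_CUBIC))
```

```text
t 21.05 grasp in ch [ 0.0079 -0.0017  0.1379] yaw -22.74 F [ 0.0541 -0.0375 -1.7334] w 0.5281268602418747 tool x [-0.0173  0.0294 -0.9994]
```

View pics/z14.png

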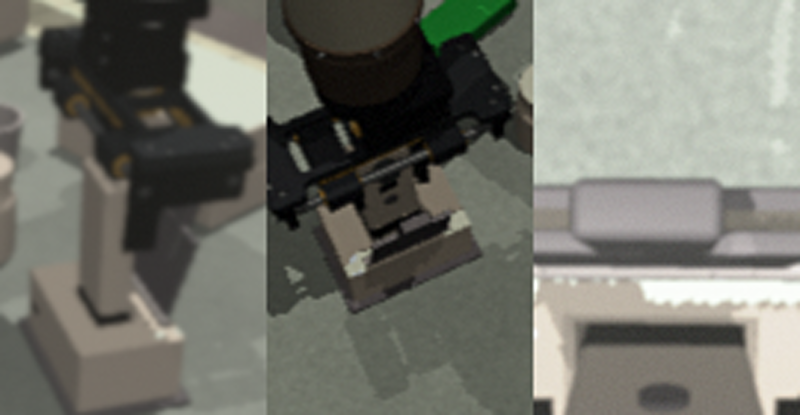

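>>> {"op": "apply_moves", "data": {
  "xyz": [
    [0.005,0,0],
    [0,0,0]
  ],
  "twist": [0,0],
  "claw": [0,0]
}}

```text
time_s: 21.4
tcp_pos: [0.5976, -0.1784, 0.1331]
ee_rot: [[-0.011, -0.385, -0.923], [0.027, -0.923, 0.385], [-1.0, -0.02, 0.021]]
wrist_force: [0.1, 0.3, -3.3]
gripper_width: 0.521
```

Run:
```python
from h import *
st()
```

```text
t 21.4 grasp in ch [ 0.0098 -0.0014  0.1381] yaw -22.62 F [ 0.1369  0.3399 -3.2961] w 0.5211507562472991 tool x [-0.0114  0.0265 -0.9996]
```

>>> {"op": "apply_moves", "data": {
  "xyz": [
    [0.008,0,0.002],
    [0,0,0]
  ],
  "twist": [0,0],
  "claw": [0,0]
}}

```text
time_s: 21.6
tcp_pos: [0.5997, -0.1787, 0.1324]
ee_rot: [[0.0, -0.382, -0.924], [0.022, -0.924, 0.382], [-1.0, -0.02, 0.008]]
wrist_force: [-3.1, 0.4, -4.4]
gripper_width: 0.526
```

Run:
```python
from h import *
st()
```

```text
t 21.6 grasp in ch [ 0.0118 -0.0009  0.1374] yaw -22.44 F [-3.0843  0.4458 -4.4238] w 0.5264415729804122 tool x [ 0.      0.0215 -0.9998]
```

Run:
```python
from h import *
s=r.sense(); print(s['joints'],s['effort'],s['moment'],s['wrist_force']); st()
q=snap('side','d15.png');q=snap('scene','s15.png');q=snap('wrist','w15.png')
a=cv2.imread('pics/d15.png')[140:280,350:440];b=cv2.imread('pics/s15.png')[190:330,235:325];c=cv2.imread('pics/w15.png')[95:235,270:360]
cv2.imwrite('pics/z15.png',cv2.resize(np.hstack([a,b,c]),(800,415),interpolation=cv2.INTER_CUBIC))
```

```text
[ -2.39393862  27.24660954  -6.53712245  -1.48235045 -56.27485461
  70.77702009] [-4.09835565e-02 -4.44960809e+01  1.94940090e+01  4.70038712e+00
  7.36215245e-01  3.09400843e-02] [0.33607615 0.7539569  0.00522756] [-3.08429041  0.44578547 -4.4237797 ]
t 21.6 grasp in ch [ 0.0118 -0.0009  0.1374] yaw -22.44 F [-3.0843  0.4458 -4.4238] w 0.5264415729804122 tool x [ 0.      0.0215 -0.9998]
```

View pics/z15.png

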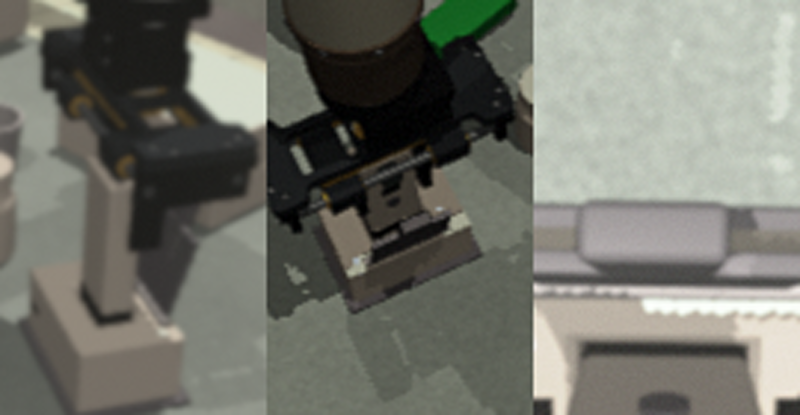

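>>> {"op": "apply_moves", "data": {
  "xyz": [
    [0,0,0.004],
    [0,0,0],
    [0,0,0],
    [0,0,0],
    [0,0,0],
    [0,0,0]
  ],
  "twist": [0,0,0,0,0,0],
  "claw": [0,0,0.6,0.75,0.85,0.85]
}}

```text
time_s: 22.35
tcp_pos: [0.5955, -0.1772, 0.1294]
ee_rot: [[-0.002, -0.382, -0.924], [0.022, -0.924, 0.382], [-1.0, -0.019, 0.01]]
wrist_force: [0.0, 0.5, -0.4]
gripper_width: 0.778
```

Run:
```python
from h import *
st()
q=snap('side','d16.png');q=snap('scene','s16.png');q=snap('wrist','w16.png')
a=cv2.imread('pics/d16.png')[140:280,350:440];b=cv2.imread('pics/s16.png')[190:330,235:325];c=cv2.imread('pics/w16.png')[95:235,270:360]
cv2.imwrite('pics/z16.png',cv2.resize(np.hstack([a,b,c]),(800,415),interpolation=cv2.INTER_CUBIC))
```

```text
t 22.35 grasp in ch [ 0.0074 -0.0012  0.1344] yaw -22.45 F [ 0.0444  0.5116 -0.3578] w 0.7777703182465275 tool x [-0.0023  0.0217 -0.9998]
```

View pics/z16.png

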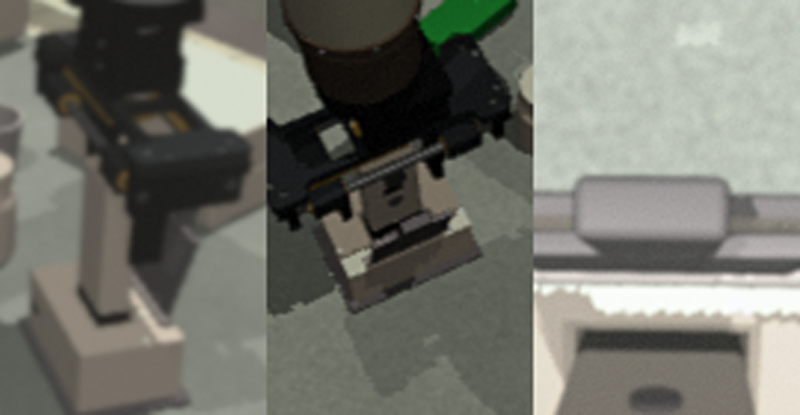

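>>> {"op": "apply_moves", "data": {
  "xyz": [
    [-0.012,0,0],
    [-0.02,0,0],
    [-0.03,0,0],
    [-0.03,0,0],
    [-0.03,0,0],
    [-0.03,0,0],
    [0,0,0.03],
    [0,0,0.03],
    [0,0,0.02],
    [0,0,0]
  ],
  "twist": [0,0,0,0,0,0,0,0,0,0],
  "claw": [0.85,0.85,0.85,0.85,0.85,0.85,0.85,0.85,0.85,0.85]
}}

```text
time_s: 23.5
tcp_pos: [0.5206, -0.1505, 0.298]
ee_rot: [[0.007, -0.382, -0.924], [0.019, -0.924, 0.382], [-1.0, -0.02, 0.0]]
wrist_force: [0.4, -0.0, -0.2]
gripper_width: 0.849
```

Run:
```python
from h import *
st()
for n,k in (('side','d'),('scene','s'),('wrist','w')):
    q=snap(n,k+'17.png'); np.savez(k+'17.npz',**q)
a=cv2.imread('pics/d17.png')[140:290,330:450]; b=cv2.imread('pics/s17.png')[190:340,220:340];c=cv2.imread('pics/w17.png')[70:220,260:380]
cv2.imwrite('pics/z17.png',cv2.resize(np.hstack([a,b,c]),(800,333),interpolation=cv2.INTER_CUBIC))
cv2.imwrite('pics/z17a.png',cv2.resize(a,(480,600),interpolation=cv2.INTER_CUBIC))
cv2.imwrite('pics/z17c.png',cv2.resize(c,(480,600),interpolation=cv2.INTER_CUBIC))
```

```text
t 23.5 grasp in ch [-0.072  -0.0063  0.303 ] yaw -22.48 F [ 0.4416 -0.0088 -0.1747] w 0.8491792432186653 tool x [ 0.0075  0.019  -0.9998]
```

View pics/z17.png

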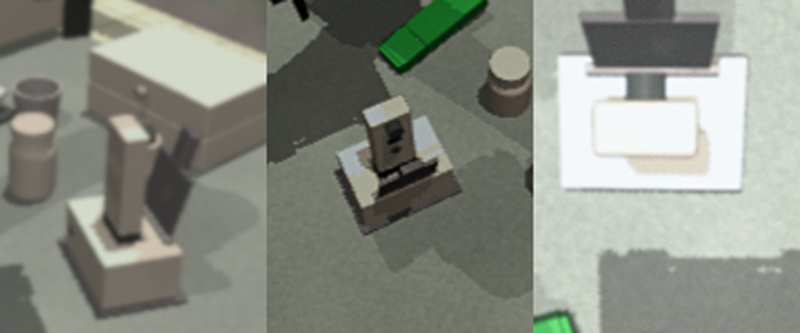

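View pics/z17a.png

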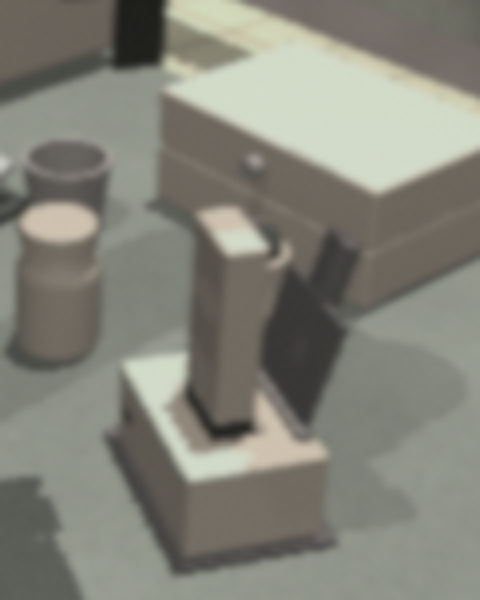

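View pics/z17c.png

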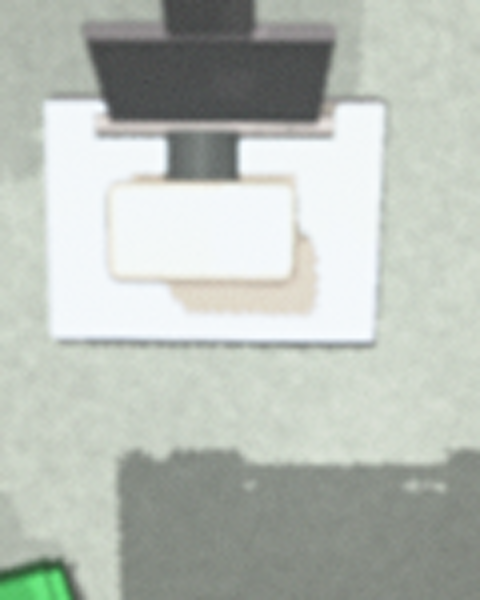

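Run:
```python
from h import *
np.set_printoptions(precision=4,suppress=True)
d=dict(np.load('d17.npz'));w=dict(np.load('w17.npz'))
Y=-.402
def T(q): return np.array([CH[0]+np.cos(Y)*q[0]-np.sin(Y)*q[1],CH[1]+np.sin(Y)*q[0]+np.cos(Y)*q[1],q[2]])
Zd=lambda c:(330+(c[0]+.5)/4-.5,140+(c[1]+.5)/4-.5); Zw=lambda c:(260+(c[0]+.5)/4-.5,70+(c[1]+.5)/4-.5)
f=[.012,.023]
for z in (.015,.020): 
    print(z,'pred side: top(-,+),(-,-),(+,-); boundary45(-,-),(+,-)')
    print((np.array([proj(d,T(q))[0] for q in [(-.012,.023,z+.15),(-.012,-.023,z+.15),(.012,-.023,z+.15),(-.012,-.023,z+.045),(.012,-.023,z+.045)]])-[330,140])*4)
    print('wrist top',(np.array([proj(w,T(q))[0] for q in [(.012,.023,z+.15),(.012,-.023,z+.15),(-.012,-.023,z+.15),(-.012,.023,z+.15)]])-[260,70])*4)
```

```text
0.015 pred side: top(-,+),(-,-),(+,-); boundary45(-,-),(+,-)
[[197.1818 210.4277]
 [230.3034 254.4762]
 [276.2885 247.9257]
 [218.3854 428.9262]
 [261.7032 421.7781]]
wrist top [[103.989  172.4332]
 [298.9136 174.1954]
 [296.0458 278.2584]
 [105.5996 276.2524]]
0.02 pred side: top(-,+),(-,-),(+,-); boundary45(-,-),(+,-)
[[197.6631 201.8509]
 [230.9089 245.6137]
 [277.0292 239.097 ]
 [218.9205 421.0936]
 [262.3583 413.9697]]
wrist top [[101.5449 171.6594]
 [300.0489 173.4518]
 [297.103  279.4021]
 [103.2414 277.3569]]
```

Run:
```python
from h import *
print(job.finish_job()); st()
```

```text
the job is handed in; nothing more can be done
None
the job is handed in; nothing more can be done
```

The flap is open and the handset stands in the charging slot. I handed the job in at about 23.5 s; no verdict is reported.

- **Flap:** I pinched the tab and swung it back to about 1.84 rad, estimated from the tool's position on the arc. It was still standing back in the last pictures.
- **Handset:** I gripped it in the rest and drew it out along its own axis. The tool cannot tilt, so I stood the handset upright by pushing its foot against the front of the fixed charger. A camera fit then showed a lean of 0.044 rad. I held it over the slot, lowered it, let go and backed away.

**Last checks:**
- Side-camera corners fit a foot height of about 15 mm, the slot floor, to about 1 pixel. Other corners and the wrist view agreed to 1–2.5 pixels with it standing upright and centred.
- The wrist force was near zero, and the arm was clear of everything.
- I never touched the bystanders, and they look unmoved in the pictures. I did not measure their final positions.

**What disagreed or went wrong:**
- On the first lowering, the foot ran about 5 mm off towards the back and touched the slot's edge. I lifted it, re-centred it and lowered it again.
- At the floor the force showed no clear upward push. I took it as seated because further lowering gave no travel, and the images then agreed.

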